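# Start the press screw in its thread

### The arm

A 6-joint arm with a two-finger parallel gripper is mounted at the origin on the work surface. World frame = base frame: x ahead of the robot, y to its left, z up, the work surface at z = 0. Lengths are in m, angles in degrees, forces in N, time in s.
With the tool pointing down it reaches from about 0.3 to 0.75 m from the base axis. Payload 8.5 kg.
Tool frame: the origin (TCP) lies on the centre line of the jaws, within the pads' length; the fingertips stand 14 mm ahead of it and the grasp point (between the pads) lies 5 mm behind it; z points along the fingers, y is the direction in which the jaws open and shut (so a half turn about z gives the same grasp; the last joint's range is limited). The gripper opens to 85 mm and grips with 20 to 120 N. Pads are 22 mm wide; open, the fingers measure 114 mm over their backs; the gripper's body (76 mm by 85 mm) begins 54 mm behind the grasp point. The pads swing forward as they close: fully open they stand 13 mm farther back than shut.
Start: joints at [-87.966, 21.807, 74.336, -0, 83.858, -12.336], TCP at [0.136, -0.533, 0.245] pointing down, gripper open.
Joint ranges: [-178.18, 178.18], [-50.72, 133.34], [12.68, 142.11], [-81.47, 261.47], [9.98, 163.14], [-165.26, 165.26]. Speed limits (degrees/s): [136.94, 136.94, 180, 180, 180, 180].

### API

Orientations are given as a 3x3 rotation matrix whose columns are the frame's x, y, z axes.
In Python, from rig import env, optics, order, finder gives the robot as it stands.
- The arm moves only by the tool play_rows, never from a script. Its argument "commands" is a list of rows, each an object of numbers: "grip": the closure, from -1 (fully open) to 1 (shut); "x", "y", "z": the shift along the tool's x, y, z in m; "rx", "ry", "rz": the turn, a rotation vector about the tool's x, y, z in rad. A call has 1 to 12 rows; each row shifts and turns the commanded pose from where the row before left it, along the tool's axes as they then stand; what a row does not reach is not made up. A row lasts 1/8 s, in which the tool goes at most 62.5 mm and 10.7 degrees, less where a joint would pass 70% of its speed; a pose out of reach is approached as far as the arm can. A call is refused whole if a number of a shift passes 0.0625 or a number of a turn 0.188, either way. A call with a gripper value outside its range is refused whole. The fingers move at their own pace and stop on an object; "squeeze" is the grip in N (left out, the last holds). Time passes only in rows, so rows that do not move let the fingers close. It gives the time, the measured TCP pose, the force and the opening at its end, in the units of the state.
- env.observe(): the state, without advancing time (a new reading comes with each control period).
- optics.get_image(name): name is "scene" or "side" or "wrist"; returns a dict with "color" (384x512x3 uint8, blue, green, red), "range_z" (384x512 float32, m along the optical axis (not along the pixel's ray), 0 where there is no reading), "fov_y" (degrees; the focal length in pixels is half the picture's height over the tangent of half this angle, whatever the lens; pixels are square), "cx", "cy" (the principal point, pixels), "cam_to_world" (4x4, takes a point from camera to world coordinates). Camera axes: x right, y down, z forward; pixel columns grow to the right and rows downward; lengths in m; the calibration is good to about 2 mm. A picture is of the moment at which its call begins.
- order.close_job(): hands the job in, once; it reports no verdict.
Trained networks look in the newest picture that a camera, given by its name, has taken for a name from the list of things; names that differ only in an ending like _2 or _b are one class to them, and where a whole thing is asked for, a point or a joint stands for the part that bears it (a point fixed in the world has none). Each returns a list of dicts, best first, with "conf" (0 to 1); they miss things now and then, are a little off and sometimes report something else, mostly with a low value. They report only what shows in the picture. A call takes as long as a camera call.
- finder.boxes_of(camera, thing): "point" ([x, y, z] in m, in world coordinates, good to about 4 mm: the middle of the surface that is visible of it).
The state is a dict: "time_s": time; "q": joint angles; "qvel": joint speeds; "joint_efforts": joint torques, N m; "position": TCP position; "tool_rot": TCP orientation; "ft_force": force on the tool from outside, world axes, zero at the start; "wrist_torque": the same for the moment, N m; "grip_width": finger opening in m.
Only numpy, scipy, OpenCV 4.12 (cv2) and the standard library are available. Lean on these libraries where they do the work, as an engineer would, in place of code of your own. Each camera call takes 0.05 s, during which the arm holds its last target.

### The job

Take the orange crank handle from its black storage block and stand it upright, fully home, in the cup on the crank of the red bench press. With the handle, wind the screw backward (anticlockwise from above) until it drops into the start of its thread, stop there, then wind it forward (clockwise) one full turn. Finish holding: keep your grip on the handle, still upright and down in its cup, with the screw at rest one turn in, and leave the can, the bearing and the pressure pad alone.

Things in the scene. Friction and masses are not known exactly. Their poses are not given: they have to be found in the camera images.
- press: red bench screw press, fixed but standing at a different place and heading each time: base plate 130 x 130 x 12 mm, square block 76 mm wide up to 48 mm, brass threaded boss (outer diameter 66 mm) from 60 to 74 mm height. Origin on the bench on the screw's vertical axis; z up. A yellow stripe on the boss lies on its +x side: it marks where the thread starts.
- screw (a joint): turn of the screw and crank about the press's vertical axis, rad, counted over full turns; grows when wound forward (clockwise from above), falls when wound backward (anticlockwise). At 0 the crank arm points along the press's +x, over the yellow stripe: there, winding backward, the screw runs off the start of the thread and drops (between about 0 and -0.25). It starts at 0.7 to 2.8. Friction at the cup is about 3 N; it stays where it is left.
- screw_sink (a joint): how far the screw has sunk, m, positive down. The screw rests by its own weight (0.6 kg) on a right-hand thread of 10 mm pitch: before the drop it is 10 mm x (screw / one turn), so 1 to 5 mm at the start and about 0 just before the drop; at the drop it falls by 10 mm to about 10 mm; wound forward from there it sinks 10 mm more per turn, so about 20 mm one full turn after the drop.
- cup_floor (a point): centre of the inner floor of the green cup at the end of the crank arm, 60 mm from the screw's axis, 105 mm above the bench minus screw_sink. x of its frame points from the screw's axis outward along the arm, z up. The cup is 37 mm deep from rim to floor, bore 21 mm flaring to 29 mm at the rim, outer diameter 31 to 39 mm; the pin turns freely in it, so the handle need not turn as the crank goes round.
- hub_top (a point): centre of the top of the dark hub (42 mm diameter) on the screw's axis, 122 mm above the bench minus screw_sink.
- handle: loose crank handle, 0.15 kg, upright: steel pin 16 mm diameter and 38 mm long below, with a tapered tip, orange grip 25 mm diameter and 75 mm long above, 113 mm in all. Origin at the centre of the pin's lower end, z along the handle to the grip. Fully home its lower end sits on the cup's floor. Starts standing in the storage block.
- block: black storage block, fixed, 70 x 70 x 45 mm, origin at the centre of its underside; in the middle of its top a hole 20 mm wide, 32 mm deep, where the handle's pin stands 13 mm above the bench.
- can: bystander: blue closed can, 62 mm diameter, 85 mm high, origin at the centre of its underside.
- bearing: bystander: steel bearing ring lying flat, 60 mm diameter, 17 mm high, origin at the centre of its underside.
- pad: bystander: dark steel pressure pad with a stem, 48 mm diameter, 38 mm high, origin at the centre of its underside.

How it is judged:
By the outcome, as a careful person would: the job done as asked, in the order asked, and still so for the second after the job is handed in, while the arm keeps its last pose, push and grip.
It also fails if it takes over 64 s, if anything falls off the work surface, if the arm or the gripper's body presses on something with over 40 N, if the wrist force passes 120 N, or if a joint passes its speed limit or range.

## Working session

There is one attempt and no reset: what is moved stays moved. The work goes in short steps, Python scripts to look and compute and a tool call to move; the robot and the scene stay as the last step left them, time stands still between calls to the robot, and variables do not carry over. Pictures are saved under pics/ and viewed, and the job is handed in when it is done.

Besides the shell and the picture viewer there is one more tool, called as name(argument=value, ...) on one line, values as JSON. play_rows: Moves the arm, as the interface text tells. Its arguments: {"type":"object","properties":{"commands":{"type":"array"},"squeeze":{"type":"number"}},"required":["commands"]}

```bash
ls; mkdir -p pics; cat > h.py <<'E'
import numpy as np,cv2
from rig import env,optics,order,finder
def snap(c,fn=None):
    im=optics.get_image(c)
    if fn: cv2.imwrite('pics/'+fn,im['color'])
    return im
def pts(im):
    h,w=im['range_z'].shape
    f=h/2/np.tan(np.radians(im['fov_y'])/2)
    u,v=np.meshgrid(np.arange(w),np.arange(h))
    z=im['range_z'];P=np.stack([(u-im['cx'])/f*z,(v-im['cy'])/f*z,z,np.ones_like(z)],-1)
    W=P@np.array(im['cam_to_world']).T
    W=W[...,:3];W[z==0]=np.nan
    return W
E
python3 - <<'E'
from h import *
np.set_printoptions(precision=4,suppress=True)
s=env.observe();print(s['time_s'],s['position'],s['tool_rot'],s['grip_width'],s['ft_force'])
for c in ['scene','side']:
    im=snap(c,c+'1.png');print(c,np.array(im['cam_to_world'])[:3])
    for t in ['press','cup_floor','hub_top','handle','block','can','bearing','pad']:
        try: print(t,[(np.round(d['point'],4),round(d['conf'],2)) for d in finder.boxes_of(c,t)[:2]])
        except Exception as e: print(t,e)
print(env.observe()['time_s'])
E
```

```text
pics
0.0 [ 0.1365 -0.5325  0.2447] [[ 0.9687  0.2482 -0.    ]
 [ 0.2482 -0.9687  0.0015]
 [ 0.0003 -0.0015 -1.    ]] 0.08518319320691688 [-0.8807 -0.2231  0.3613]
scene [[ 0.2758  0.5192 -0.8089  1.1784]
 [ 0.9611 -0.1592  0.2255 -0.1838]
 [-0.0117 -0.8397 -0.543   0.515 ]]
press [(array([ 0.6057, -0.1462,  0.034 ]), 0.75), (array([ 0.6296, -0.1392,  0.1228]), 0.6)]
cup_floor [(array([ 0.6285, -0.1403,  0.1223]), 0.6)]
hub_top [(array([ 0.6291, -0.1375,  0.1208]), 0.95)]
handle [(array([ 0.6257, -0.1404,  0.121 ]), 0.71), (array([0.4984, 0.1461, 0.0938]), 0.53)]
block [(array([0.5281, 0.1401, 0.0375]), 0.68), (array([ 0.6243, -0.1423,  0.1224]), 0.28)]
can [(array([0.7646, 0.139 , 0.0626]), 0.71)]
bearing [(array([ 0.7312, -0.1452,  0.0183]), 0.74)]
pad [(array([0.3815, 0.0132, 0.0184]), 0.6)]
side [[-0.785  -0.3079  0.5376  0.0874]
 [-0.6195  0.38   -0.6869  0.5932]
 [ 0.0072 -0.8722 -0.489   0.5164]]
press [(array([ 0.5626, -0.1234,  0.0419]), 0.68)]
cup_floor [(array([ 0.5816, -0.1315,  0.112 ]), 0.82)]
hub_top [(array([ 0.5814, -0.1246,  0.1134]), 0.61)]
handle [(array([0.4832, 0.1619, 0.093 ]), 0.73)]
block [(array([0.4709, 0.1729, 0.0391]), 0.89)]
can [(array([0.7242, 0.1597, 0.0619]), 0.86), (array([ 0.7225, -0.1363,  0.0102]), 0.66)]
bearing [(array([ 0.7229, -0.1364,  0.0137]), 0.9), (array([ 0.5803, -0.1281,  0.1156]), 0.6)]
pad [(array([0.3582, 0.0299, 0.0186]), 0.77)]
0.9
```

View pics/scene1.png

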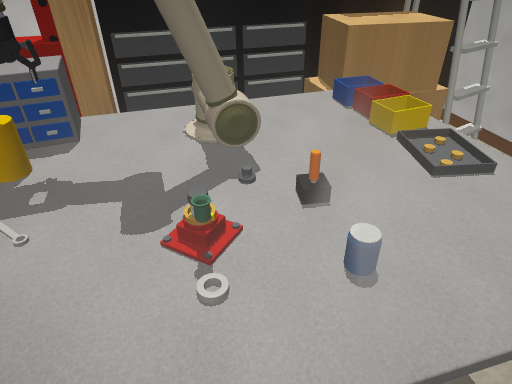

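View pics/side1.png

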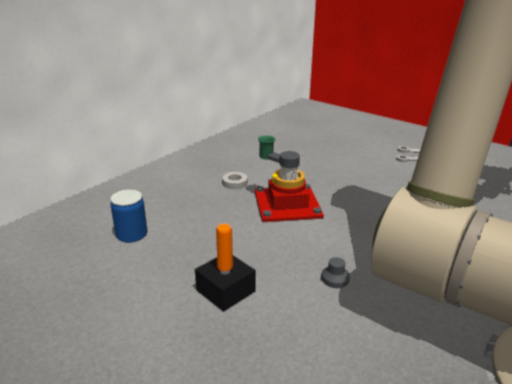

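```bash
cat > m.py <<'E'
from h import *
from scipy.optimize import least_squares
np.set_printoptions(precision=4,suppress=True)
def circ(P,r):
    def f(p): return np.hypot(P[:,0]-p[0],P[:,1]-p[1])-r
    s=least_squares(f,np.median(P[:,:2],0),loss='soft_l1',f_scale=.002);return s.x,np.sqrt(np.mean(s.fun**2)),len(P)
def masks(im):
    W=pts(im);hsv=cv2.cvtColor(im['color'],cv2.COLOR_BGR2HSV);H,S,V=[hsv[...,i].astype(int) for i in range(3)]
    ok=np.isfinite(W[...,0])&(W[...,0]>.25)&(W[...,0]<.9)&(abs(W[...,1])<.4)
    return W,H,S,V,ok
E
python3 - <<'E'
from m import *
for c in ['scene','side']:
    im=snap(c);W,H,S,V,ok=masks(im)
    C=np.array(im['cam_to_world'])[:3,3]
    def start(P,r):
        d=(P[:,:2].mean(0)-C[:2]);return d/np.linalg.norm(d)
    def fit(P,r):
        d=start(P,r);x0=np.median(P[:,:2],0)+d*r*.7
        s=least_squares(lambda p:np.hypot(P[:,0]-p[0],P[:,1]-p[1])-r,x0,loss='soft_l1',f_scale=.001);return s.x,np.sqrt(np.mean(s.fun**2)),len(P)
    z=W[...,2]
    o=ok&(H>5)&(H<18)&(S>180)&(z>.06)&(W[...,1]>0); P=W[o]; print(c,'handle',fit(P,.0125),P[:,2].min(),P[:,2].max())
    for lo,hi in((.055,.08),(.08,.105),(.1,.13)):
        q=P[(P[:,2]>lo)&(P[:,2]<hi)]
        if len(q)>10: print('  ',lo,fit(q,.0125))
    g=ok&(H>60)&(H<95)&(S>60)&(z>.09)&(W[...,1]<0);P=W[g];print('cup',len(P),P.min(0),P.max(0))
    q=P[(P[:,2]>P[:,2].max()-.004)];print(' rim mean',q.mean(0),(q.min(0)+q.max(0))/2,len(q))
    b=ok&(H>20)&(H<27)&(S>150)&(W[...,1]<0)&(z>.04);P=W[b];print('yellow stripe',len(P),P.mean(0) if len(P) else 0)
    b=ok&(H>15)&(H<30)&(S>80)&(W[...,1]<0)&(z>.055)&(z<.08);P=W[b];print('brass',len(P));  print(fit(P[P[:,2]<.072],.033),fit(P,.033)) if len(P) else 0
    r=ok&((H<5)|(H>175))&(S>150)&(W[...,1]<0)&(z<.02)&(z>.005);P=W[r].astype(np.float32);print('plate',len(P),cv2.minAreaRect(P[:,:2]))
    r=ok&((H<5)|(H>175))&(S>150)&(W[...,1]<0)&(z<.052)&(z>.044);P=W[r].astype(np.float32);print('blocktop',len(P),cv2.minAreaRect(P[:,:2]) if len(P)>5 else 0)
    k=ok&(V<75)&(z>.112)&(z<.13)&(W[...,1]<0)&(S<60);P=W[k];print('hub',len(P),P.mean(0) if len(P) else 0,np.median(P[:,2]) if len(P) else 0,(P.min(0)+P.max(0))/2 if len(P) else 0)
    k=cv2.resize(im['color'][120:240,150:340] if c=='scene' else im['color'][120:240,210:350],None,fx=4,fy=4,interpolation=cv2.INTER_CUBIC);cv2.imwrite(f'pics/{c}_z.png',k)
E
```

```text
scene handle (array([0.4917, 0.1635]), np.float64(0.004626077336370055), 27) 0.12431279160972597 0.12848750309989387
   0.1 (array([0.4917, 0.1635]), np.float64(0.004626077336370055), 27)
cup 174 [ 0.5864 -0.1567  0.111 ] [ 0.6502 -0.1213  0.1418]
 rim mean [ 0.6306 -0.1392  0.1398] [ 0.6325 -0.139   0.1398] 93
yellow stripe 80 [ 0.5748 -0.1363  0.072 ]
brass 261
(array([ 0.5724, -0.138 ]), np.float64(0.004377541088803617), 131) (array([ 0.5722, -0.138 ]), np.float64(0.004253191228148124), 261)Traceback (most recent call last):
  File "<stdin>", line 19, in <module>
cv2.error: OpenCV(4.12.0) /io/opencv/modules/imgproc/src/convhull.cpp:143: error: (-215:Assertion failed) total >= 0 && (depth == CV_32F || depth == CV_32S) in function 'convexHull'
```

```bash
ls pics
```

```text
scene1.png
side1.png
```

```bash
cat > fit.py <<'E'
from m import *
def run(c):
    im=snap(c);W,H,S,V,ok=masks(im)
    C=np.array(im['cam_to_world'])[:3,3]
    def fit(P,r):
        d=(P[:,:2].mean(0)-C[:2]);d/=np.linalg.norm(d);x0=np.median(P[:,:2],0)+d*r*.7
        s=least_squares(lambda p:np.hypot(P[:,0]-p[0],P[:,1]-p[1])-r,x0,loss='soft_l1',f_scale=.001);return s.x,np.sqrt(np.mean(s.fun**2)),len(P)
    z=W[...,2]
    o=ok&(H>3)&(H<20)&(S>150)&(z>.055)&(W[...,1]>0); P=W[o]; print(c,'handle',fit(P[P[:,2]<.12],.0125),P[:,2].min(),P[:,2].max())
    g=ok&(H>60)&(H<95)&(S>60)&(z>.09)&(W[...,1]<0);P=W[g];print('cup',len(P),P.min(0),P.max(0))
    q=P[(P[:,2]>P[:,2].max()-.004)];print(' rim mid',(q.min(0)+q.max(0))/2,len(q))
    b=ok&(H>24)&(H<34)&(S>150)&(W[...,1]<0)&(z>.04);P=W[b];print('yellow',len(P),P.mean(0) if len(P) else 0)
    r=ok&((H<6)|(H>174))&(S>120)&(W[...,1]<0)&(z<.016)&(z>.008);P=W[r].astype(np.float32).copy();print('plate',len(P),cv2.minAreaRect(P[:,:2].copy()) if len(P) else 0)
    k=ok&(V<95)&(z>.108)&(z<.13)&(W[...,1]<0)&(S<60);P=W[k];print('hub',len(P), (P.min(0)+P.max(0))/2 if len(P) else 0,np.median(P[:,2]) if len(P) else 0)
    if len(P)>10: print(fit(P[P[:,2]<np.max(P[:,2])-.003],.021))
    k=cv2.resize(im['color'][130:265,150:340] if c=='scene' else im['color'][125:235,210:350],None,fx=4,fy=4,interpolation=cv2.INTER_CUBIC);cv2.imwrite(f'pics/{c}_z.png',k)
    return im,W,H,S,V,ok
if __name__=='__main__':
    for c in ['scene','side']:run(c)
E
python3 fit.py
```

```text
scene handle (array([0.4912, 0.1544]), np.float64(0.0010631360202303676), 210) 0.0552180975203882 0.12723926617792264
cup 175 [ 0.5878 -0.1567  0.1059] [ 0.6507 -0.1212  0.1417]
 rim mid [ 0.6319 -0.139   0.1397] 93
yellow 10 [ 0.5942 -0.1164  0.073 ]
plate 1073 ((0.5733727216720581, -0.1386178731918335), (0.12896066904067993, 0.13128452003002167), 45.593414306640625)
hub 173 [ 0.4687 -0.101   0.119 ] 0.11884701953198334
(array([ 0.6246, -0.1381]), np.float64(0.03952209931075327), 148)
side handle (array([0.4927, 0.1539]), np.float64(0.0008126454763976741), 520) 0.05508118625508729 0.12646033443529076
cup 274 [ 0.6135 -0.1561  0.099 ] [ 0.6493 -0.1175  0.14  ]
 rim mid [ 0.6314 -0.1362  0.138 ] 63
yellow 12 [ 0.5931 -0.1182  0.0725]
plate 906 ((0.5710492134094238, -0.1363360732793808), (0.12873801589012146, 0.13051263988018036), 45.45857620239258)
hub 222 [ 0.5969 -0.1341  0.119 ] 0.11685725356024959
(array([ 0.5783, -0.1383]), np.float64(0.010258896145918172), 220)
```

View pics/scene_z.png

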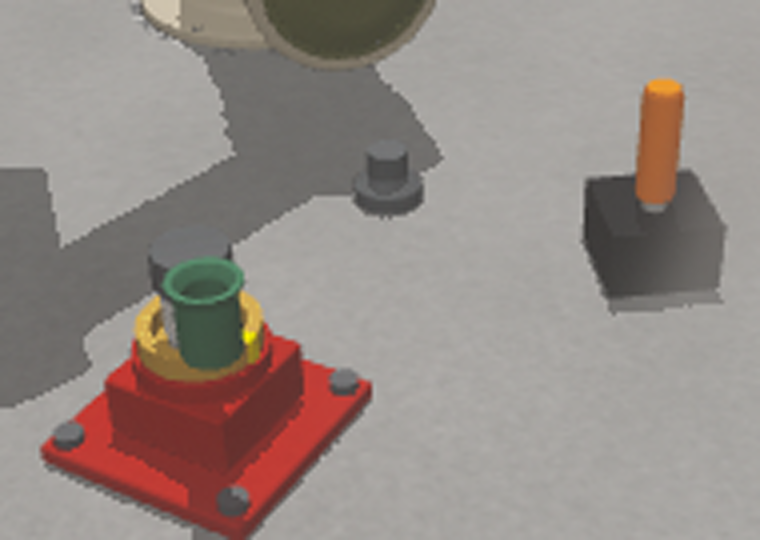

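View pics/side_z.png

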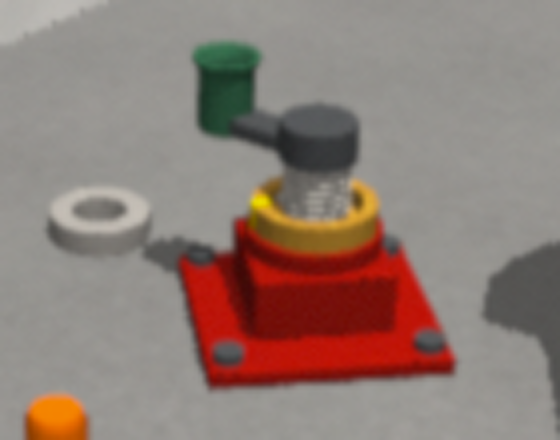

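play_rows(commands=[{"rz": 0.1254, "grip": -1}, {"rz": 0.1254}, {"x": 0.02, "y": -0.04}, {"x": 0.025, "y": -0.048}, {"x": 0.025, "y": -0.048}, {"x": 0.025, "y": -0.048}, {"x": 0.025, "y": -0.048}, {"x": 0.025, "y": -0.048}, {"x": 0.025, "y": -0.048}, {"x": 0.025, "y": -0.048}, {"x": 0.025, "y": -0.048}, {"x": 0.025, "y": -0.048}])

```text
invalid input at $.commands[0]: expected keys grip, x, y, z, rx, ry, rz
```

```bash
python3 - <<'E'
from h import *
np.set_printoptions(precision=4,suppress=True)
s=env.observe();print(s['time_s'],s['position'],s['q']);print(s['tool_rot'],s['ft_force'])
E
```

```text
1.05 [ 0.1365 -0.5328  0.2453] [-87.9679  21.8078  74.3339   0.0013  83.8578 -12.336 ]
[[ 0.9687  0.2481  0.    ]
 [ 0.2481 -0.9687 -0.    ]
 [ 0.      0.     -1.    ]] [-0.1095  0.7091 -0.2371]
```

play_rows(commands=[{"grip": -1, "x": 0, "y": 0, "z": 0, "rx": 0, "ry": 0, "rz": 0.1254}, {"grip": -1, "x": 0, "y": 0, "z": 0, "rx": 0, "ry": 0, "rz": 0.1254}, {"grip": -1, "x": 0.02, "y": -0.04, "z": 0, "rx": 0, "ry": 0, "rz": 0}, {"grip": -1, "x": 0.025, "y": -0.048, "z": 0, "rx": 0, "ry": 0, "rz": 0}, {"grip": -1, "x": 0.025, "y": -0.048, "z": 0, "rx": 0, "ry": 0, "rz": 0}, {"grip": -1, "x": 0.025, "y": -0.048, "z": 0, "rx": 0, "ry": 0, "rz": 0}, {"grip": -1, "x": 0.025, "y": -0.048, "z": 0, "rx": 0, "ry": 0, "rz": 0}, {"grip": -1, "x": 0.025, "y": -0.048, "z": 0, "rx": 0, "ry": 0, "rz": 0}, {"grip": -1, "x": 0.025, "y": -0.048, "z": 0, "rx": 0, "ry": 0, "rz": 0}, {"grip": -1, "x": 0.025, "y": -0.048, "z": 0, "rx": 0, "ry": 0, "rz": 0}, {"grip": -1, "x": 0.025, "y": -0.048, "z": 0, "rx": 0, "ry": 0, "rz": 0}, {"grip": -1, "x": 0.025, "y": -0.048, "z": 0, "rx": 0, "ry": 0, "rz": 0}], squeeze=70)

```text
time_s: 2.55
position: [0.3821, -0.0591, 0.2457]
tool_rot: [[1.0, -0.0, 0.001], [-0.0, -1.0, -0.001], [0.001, 0.001, -1.0]]
ft_force: [-0.4, -1.1, -0.5]
grip_width: 0.0851
```

play_rows(commands=[{"grip": -1, "x": 0.0221, "y": -0.043, "z": 0, "rx": 0, "ry": 0, "rz": 0}, {"grip": -1, "x": 0.0221, "y": -0.043, "z": 0, "rx": 0, "ry": 0, "rz": 0}, {"grip": -1, "x": 0.0221, "y": -0.043, "z": 0, "rx": 0, "ry": 0, "rz": 0}, {"grip": -1, "x": 0.0221, "y": -0.043, "z": 0, "rx": 0, "ry": 0, "rz": 0}, {"grip": -1, "x": 0.0221, "y": -0.043, "z": 0, "rx": 0, "ry": 0, "rz": 0}, {"grip": -1, "x": 0, "y": 0, "z": 0.03, "rx": 0, "ry": 0, "rz": 0}, {"grip": -1, "x": 0, "y": 0, "z": 0, "rx": 0, "ry": 0, "rz": 0}])

```text
time_s: 3.42
position: [0.4911, 0.1545, 0.2138]
tool_rot: [[1.0, 0.001, -0.004], [0.001, -1.0, -0.0], [-0.004, 0.0, -1.0]]
ft_force: [0.4, -0.2, 0.7]
grip_width: 0.0851
```

```bash
python3 - <<'E'
from m import *
s=env.observe();print(s['time_s'],s['position'],s['q'])
im=snap('wrist','w1.png');W,H,S,V,ok=masks(im)
o=ok&(H>3)&(H<20)&(S>150)&(W[...,2]>.055)&(W[...,1]>0); P=W[o];print(len(P),P.min(0),P.max(0))
t=P[P[:,2]>P[:,2].max()-.004];print(t.mean(0),(t.min(0)+t.max(0))/2)
print(np.array(im['cam_to_world']))
E
```

```text
3.425 [0.4911 0.1545 0.2138] [ 4.2678 19.904  82.8373 -0.0023 77.5077 94.2261]
1354 [0.4832 0.1421 0.0552] [0.5064 0.1662 0.1287]
[0.4943 0.1544 0.1267] [0.4939 0.1545 0.1267]
[[ 0.0004 -0.9612 -0.2759  0.5616]
 [-1.     -0.0002 -0.0006  0.1545]
 [ 0.0005  0.2759 -0.9612  0.343 ]
 [ 0.      0.      0.      1.    ]]
```

View pics/w1.png

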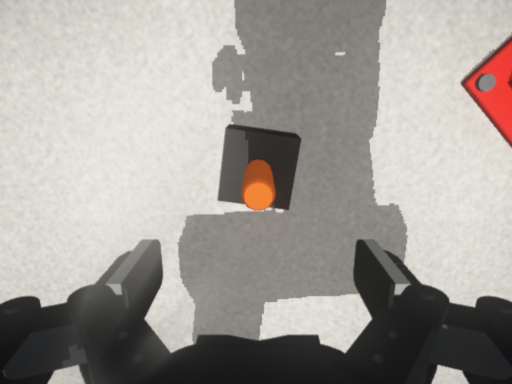

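play_rows(commands=[{"grip": -1, "x": 0.0015, "y": 0, "z": 0.04, "rx": 0, "ry": 0, "rz": 0}, {"grip": -1, "x": 0, "y": 0, "z": 0.04, "rx": 0, "ry": 0, "rz": 0}, {"grip": -1, "x": 0, "y": 0, "z": 0.035, "rx": 0, "ry": 0, "rz": 0}, {"grip": -1, "x": 0, "y": 0, "z": 0.0105, "rx": 0, "ry": 0, "rz": 0}, {"grip": -1, "x": 0, "y": 0, "z": 0, "rx": 0, "ry": 0, "rz": 0}, {"grip": 1, "x": 0, "y": 0, "z": 0, "rx": 0, "ry": 0, "rz": 0}, {"grip": 1, "x": 0, "y": 0, "z": 0, "rx": 0, "ry": 0, "rz": 0}, {"grip": 1, "x": 0, "y": 0, "z": 0, "rx": 0, "ry": 0, "rz": 0}, {"grip": 1, "x": 0, "y": 0, "z": 0, "rx": 0, "ry": 0, "rz": 0}, {"grip": 1, "x": 0, "y": 0, "z": 0, "rx": 0, "ry": 0, "rz": 0}, {"grip": 1, "x": 0, "y": 0, "z": 0, "rx": 0, "ry": 0, "rz": 0}], squeeze=70)

```text
time_s: 4.85
position: [0.4938, 0.1543, 0.0904]
tool_rot: [[1.0, 0.0, 0.001], [0.0, -1.0, 0.0], [0.001, -0.0, -1.0]]
ft_force: [-0.8, 0.2, 5.7]
grip_width: 0.023
```

play_rows(commands=[{"grip": 1, "x": 0, "y": 0, "z": -0.02, "rx": 0, "ry": 0, "rz": 0}, {"grip": 1, "x": 0, "y": 0, "z": -0.044, "rx": 0, "ry": 0, "rz": 0}, {"grip": 1, "x": 0, "y": 0, "z": -0.044, "rx": 0, "ry": 0, "rz": 0}, {"grip": 1, "x": 0, "y": 0, "z": -0.044, "rx": 0, "ry": 0, "rz": 0}, {"grip": 1, "x": 0.0197, "y": 0.0417, "z": 0, "rx": 0, "ry": 0, "rz": 0}, {"grip": 1, "x": 0.0197, "y": 0.0417, "z": 0, "rx": 0, "ry": 0, "rz": 0}, {"grip": 1, "x": 0.0197, "y": 0.0417, "z": 0, "rx": 0, "ry": 0, "rz": 0}, {"grip": 1, "x": 0.0197, "y": 0.0417, "z": 0, "rx": 0, "ry": 0, "rz": 0}, {"grip": 1, "x": 0.0197, "y": 0.0417, "z": 0, "rx": 0, "ry": 0, "rz": 0}, {"grip": 1, "x": 0.0197, "y": 0.0417, "z": 0, "rx": 0, "ry": 0, "rz": 0}, {"grip": 1, "x": 0.0197, "y": 0.0417, "z": 0, "rx": 0, "ry": 0, "rz": 0}, {"grip": 1, "x": 0, "y": 0, "z": 0, "rx": 0, "ry": 0, "rz": 0}])

```text
time_s: 6.35
position: [0.6318, -0.1406, 0.2401]
tool_rot: [[1.0, -0.003, -0.002], [-0.003, -1.0, 0.0], [-0.002, -0.0, -1.0]]
ft_force: [-0.8, 0.7, -2.0]
grip_width: 0.0225
```

```bash
python3 - <<'E'
from m import *
s=env.observe();print(s['time_s'],s['position'],s['q'],s['ft_force'])
out=[]
for c in ['scene','side']:
    im=snap(c);W,H,S,V,ok=masks(im);C=np.array(im['cam_to_world'])[:3,3]
    def fit(P,r):
        d=(P[:,:2].mean(0)-C[:2]);d/=np.linalg.norm(d);x0=np.median(P[:,:2],0)+d*r*.7
        q=least_squares(lambda p:np.hypot(P[:,0]-p[0],P[:,1]-p[1])-r,x0,loss='soft_l1',f_scale=.001);return q.x,np.sqrt(np.mean(q.fun**2)),len(P)
    z=W[...,2]
    o=ok&(H>3)&(H<20)&(S>150)&(z>.19)&(W[...,1]<0);P=W[o];print(c,'handle',len(P),fit(P,.0125) if len(P) else 0,P[:,2].min() if len(P) else 0)
    o=ok&(S<70)&(z>.165)&(z<.195)&(np.hypot(W[...,0]-.632,W[...,1]+.1375)<.03);P=W[o];print('pin',len(P),fit(P,.008) if len(P)>5 else 0,P[:,2].min() if len(P) else 0)
    g=ok&(H>60)&(H<95)&(S>60)&(z>.09)&(W[...,1]<0);P=W[g]
    q=P[(P[:,2]>P[:,2].max()-.004)];print(' rim',(q.min(0)+q.max(0))/2,len(q), 'body',fit(P[(P[:,2]>.108)&(P[:,2]<.128)],.0165))
    y0,x0=(110,130) if c=='scene' else (60,190)
    out.append(cv2.resize(im['color'][y0:y0+150,x0:x0+150],None,fx=2.66,fy=2.66,interpolation=cv2.INTER_CUBIC))
cv2.imwrite('pics/over.png',np.hstack(out))
E
```

```text
6.35 [ 0.6318 -0.1406  0.2401] [-22.9955  32.1303  57.5964  -0.0224  90.3847  67.2008] [-0.8064  0.6506 -1.9988]
scene handle 591 (array([ 0.629 , -0.1408]), np.float64(0.0019636448351025623), 591) 0.20096544648754444
pin 123 (array([ 0.629 , -0.1409]), np.float64(0.0008012389954591431), 123) 0.1656332641734103
 rim [ 0.6326 -0.139   0.1399] 67 body (array([ 0.6297, -0.1464]), np.float64(0.002106139935566838), 3)
side handle 304 (array([ 0.6304, -0.1393]), np.float64(0.0019665801313938983), 304) 0.19919526957316636
pin 113 (array([ 0.6298, -0.1394]), np.float64(0.001233321093861054), 113) 0.16558098677902733
 rim [ 0.6311 -0.1368  0.1373] 59 body (array([ 0.6334, -0.1404]), np.float64(0.0014620900698609888), 112)
```

View pics/over.png

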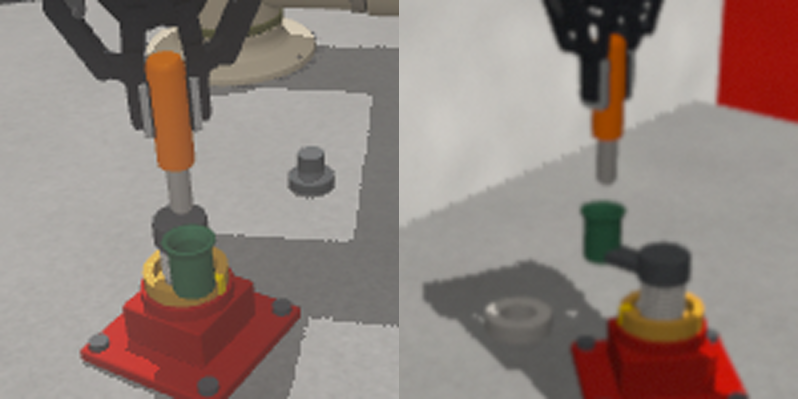

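play_rows(commands=[{"grip": 1, "x": 0, "y": 0, "z": 0, "rx": 0, "ry": 0, "rz": 0}])

```text
time_s: 6.58
position: [0.6311, -0.1366, 0.2419]
tool_rot: [[1.0, 0.001, -0.0], [0.001, -1.0, 0.0], [-0.0, -0.0, -1.0]]
ft_force: [0.3, -0.1, -2.0]
grip_width: 0.0229
```

```bash
cat > rel.py <<'E'
from m import *
for c in ['scene','side']:
    s=env.observe();print(s['time_s'],s['position'])
    im=snap(c);W,H,S,V,ok=masks(im);C=np.array(im['cam_to_world'])[:3,3]
    def fit(P,r):
        d=(P[:,:2].mean(0)-C[:2]);d/=np.linalg.norm(d);x0=np.median(P[:,:2],0)+d*r*.7
        q=least_squares(lambda p:np.hypot(P[:,0]-p[0],P[:,1]-p[1])-r,x0,loss='soft_l1',f_scale=.001);return q.x,np.sqrt(np.mean(q.fun**2)),len(P)
    z=W[...,2]
    o=ok&(S<70)&(z>.165)&(z<.195)&(np.hypot(W[...,0]-.632,W[...,1]+.1375)<.03);P=W[o];print(c,'pin',len(P),fit(P,.008) if len(P)>5 else 0,P[:,2].min() if len(P) else 0)
    g=ok&(H>60)&(H<95)&(S>60)&(z>.09)&(W[...,1]<0);P=W[g]
    q=P[(P[:,2]>P[:,2].max()-.004)];print(' rim',(q.min(0)+q.max(0))/2,q.min(0),q.max(0),len(q))
E
python3 rel.py
```

```text
6.575 [ 0.6311 -0.1366  0.2419]
scene pin 117 (array([ 0.6284, -0.1367]), np.float64(0.0008387821132726661), 117) 0.1651291953557158
 rim [ 0.6334 -0.1389  0.1394] [ 0.6161 -0.1564  0.1374] [ 0.6507 -0.1214  0.1413] 66
6.625 [ 0.6311 -0.1366  0.242 ]
side pin 102 (array([ 0.6298, -0.1366]), np.float64(0.0012970489708036218), 102) 0.165465166665483
 rim [ 0.6318 -0.1372  0.1382] [ 0.615  -0.1539  0.1362] [ 0.6485 -0.1205  0.1401] 47
```

play_rows(commands=[{"grip": 1, "x": 0.003, "y": 0.001, "z": 0.01, "rx": 0, "ry": 0, "rz": 0}, {"grip": 1, "x": 0, "y": 0, "z": 0.015, "rx": 0, "ry": 0, "rz": 0}, {"grip": 1, "x": 0, "y": 0, "z": 0.01, "rx": 0, "ry": 0, "rz": 0}, {"grip": 1, "x": 0, "y": 0, "z": 0.005, "rx": 0, "ry": 0, "rz": 0}, {"grip": 1, "x": 0, "y": 0, "z": 0, "rx": 0, "ry": 0, "rz": 0}])

```text
time_s: 7.3
position: [0.6343, -0.1387, 0.2015]
tool_rot: [[1.0, -0.0, -0.001], [-0.0, -1.0, 0.0], [-0.001, -0.0, -1.0]]
ft_force: [0.3, 0.6, -1.5]
grip_width: 0.0228
```

play_rows(commands=[{"grip": 1, "x": 0, "y": 0, "z": 0.008, "rx": 0, "ry": 0, "rz": 0}, {"grip": 1, "x": 0, "y": 0, "z": 0.006, "rx": 0, "ry": 0, "rz": 0}, {"grip": 1, "x": 0, "y": 0, "z": 0.003, "rx": 0, "ry": 0, "rz": 0}, {"grip": 1, "x": 0, "y": 0, "z": 0, "rx": 0, "ry": 0, "rz": 0}])

```text
time_s: 7.8
position: [0.6348, -0.1387, 0.1872]
tool_rot: [[1.0, 0.0, 0.003], [0.0, -1.0, -0.001], [0.003, 0.001, -1.0]]
ft_force: [-3.6, 0.6, 12.2]
grip_width: 0.0232
```

play_rows(commands=[{"grip": 1, "x": -0.002, "y": 0, "z": -0.001, "rx": 0, "ry": 0, "rz": 0}, {"grip": 1, "x": 0, "y": 0, "z": 0, "rx": 0, "ry": 0, "rz": 0}])

```text
time_s: 8.05
position: [0.6333, -0.1388, 0.1875]
tool_rot: [[1.0, 0.0, 0.004], [0.0, -1.0, -0.001], [0.004, 0.001, -1.0]]
ft_force: [1.2, 1.3, 6.7]
grip_width: 0.0236
```

```bash
cat > look.py <<'E'
import sys
from m import *
s=env.observe();print(s['time_s'],s['position'],s['ft_force'],s['wrist_torque'])
out=[]
for c in ['scene','side']:
    im=snap(c);W,H,S,V,ok=masks(im);z=W[...,2];C=np.array(im['cam_to_world'])[:3,3]
    def fit(P,r):
        d=(P[:,:2].mean(0)-C[:2]);d/=np.linalg.norm(d);x0=np.median(P[:,:2],0)+d*r*.7
        q=least_squares(lambda p:np.hypot(P[:,0]-p[0],P[:,1]-p[1])-r,x0,loss='soft_l1',f_scale=.001);return q.x,len(P)
    near=ok&(np.hypot(W[...,0]-.572,W[...,1]+.137)<.095)
    o=near&(H>3)&(H<18)&(S>150)&(z>.12);P=W[o]
    if len(P)>9: print(c,'orange z',P[:,2].min(),P[:,2].max(),'low',fit(P[P[:,2]<P[:,2].min()+.02],.0125),'high',fit(P[P[:,2]>P[:,2].max()-.02],.0125))
    g=near&(H>60)&(H<95)&(S>60)&(z>.07);P=W[g]
    if len(P)>9: print(c,'rim z',np.percentile(P[:,2],98),P[:,2].max())
    k=near&(V<95)&(z>.09)&(z<.125)&(S<60)&(np.hypot(W[...,0]-.572,W[...,1]+.137)<.021);P=W[k]
    if len(P)>9: print(c,'hub z',np.percentile(P[:,2],[50,90]),len(P))
    y0,x0=(110,130) if c=='scene' else (70,190)
    out.append(cv2.resize(im['color'][y0:y0+150,x0:x0+150],None,fx=2.66,fy=2.66,interpolation=cv2.INTER_CUBIC))
cv2.imwrite('pics/'+sys.argv[1],np.hstack(out))
E
python3 look.py l1.png
```

```text
8.05 [ 0.6333 -0.1388  0.1875] [1.1727 1.2992 6.7438] [ 0.1935 -0.2357 -0.0128]
scene orange z 0.14773737169207896 0.22383498290603254 low (array([ 0.6307, -0.1392]), 117) high (array([ 0.6303, -0.1391]), 189)
scene rim z 0.140715776133729 0.14153563414527948
scene hub z [0.1199 0.1208] 38
side orange z 0.13810378564248516 0.40387267180090825 low (array([ 0.6331, -0.1394]), 51) high (array([ 0.5101, -0.1052]), 8)
side rim z 0.13875858311211828 0.13981690242663158
side hub z [0.1141 0.119 ] 294
```

View pics/l1.png

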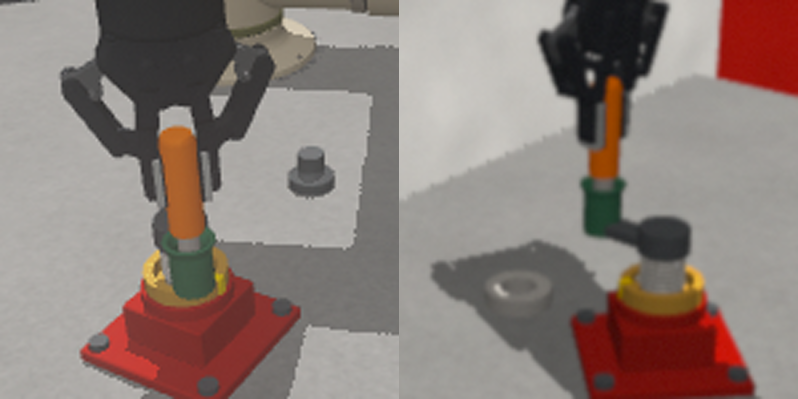

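play_rows(commands=[{"grip": 1, "x": 0, "y": -0.0015, "z": 0, "rx": 0, "ry": 0, "rz": 0}, {"grip": 1, "x": 0, "y": 0, "z": 0.002, "rx": 0, "ry": 0, "rz": 0}, {"grip": 1, "x": 0, "y": 0, "z": 0, "rx": 0, "ry": 0, "rz": 0}])

```text
time_s: 8.52
position: [0.6336, -0.1382, 0.1871]
tool_rot: [[1.0, -0.0, 0.006], [-0.0, -1.0, -0.004], [0.006, 0.004, -1.0]]
ft_force: [-0.2, -1.7, 15.5]
grip_width: 0.0231
```

play_rows(commands=[{"grip": 1, "x": 0, "y": 0, "z": -0.008, "rx": 0, "ry": 0, "rz": 0}, {"grip": 1, "x": 0.004, "y": 0, "z": 0, "rx": 0, "ry": 0, "rz": 0}, {"grip": 1, "x": 0, "y": 0, "z": 0, "rx": 0, "ry": 0, "rz": 0}])

```text
time_s: 8.9
position: [0.6362, -0.1375, 0.1911]
tool_rot: [[1.0, -0.0, -0.002], [-0.0, -1.0, -0.0], [-0.002, 0.0, -1.0]]
ft_force: [-1.3, -2.0, -1.1]
grip_width: 0.0235
```

play_rows(commands=[{"grip": 1, "x": -0.004, "y": 0, "z": 0, "rx": 0, "ry": 0, "rz": 0}, {"grip": 1, "x": -0.004, "y": 0, "z": 0, "rx": 0, "ry": 0, "rz": 0}, {"grip": 1, "x": 0, "y": 0, "z": 0, "rx": 0, "ry": 0, "rz": 0}])

```text
time_s: 9.28
position: [0.6297, -0.1375, 0.1919]
tool_rot: [[1.0, -0.0, 0.005], [-0.0, -1.0, -0.001], [0.005, 0.001, -1.0]]
ft_force: [7.5, -2.0, -4.8]
grip_width: 0.0234
```

play_rows(commands=[{"grip": 1, "x": 0.004, "y": 0, "z": 0, "rx": 0, "ry": 0, "rz": 0}, {"grip": 1, "x": 0, "y": 0.0015, "z": 0, "rx": 0, "ry": 0, "rz": 0}, {"grip": 1, "x": 0, "y": 0, "z": 0, "rx": 0, "ry": 0, "rz": 0}])

```text
time_s: 9.65
position: [0.6321, -0.1386, 0.1916]
tool_rot: [[1.0, -0.0, -0.001], [-0.0, -1.0, 0.0], [-0.001, -0.0, -1.0]]
ft_force: [0.1, -0.3, -1.4]
grip_width: 0.0233
```

play_rows(commands=[{"grip": 1, "x": 0, "y": 0.0015, "z": 0, "rx": 0, "ry": 0, "rz": 0}, {"grip": 1, "x": 0, "y": 0, "z": 0, "rx": 0, "ry": 0, "rz": 0}])

```text
time_s: 9.9
position: [0.6323, -0.1403, 0.1918]
tool_rot: [[1.0, -0.0, -0.0], [-0.0, -1.0, 0.0], [-0.0, -0.0, -1.0]]
ft_force: [0.1, 1.3, -1.5]
grip_width: 0.0231
```

play_rows(commands=[{"grip": 1, "x": 0.001, "y": -0.0012, "z": 0, "rx": 0, "ry": 0, "rz": 0}, {"grip": 1, "x": 0, "y": 0, "z": 0.004, "rx": 0, "ry": 0, "rz": 0}, {"grip": 1, "x": 0, "y": 0, "z": 0.003, "rx": 0, "ry": 0, "rz": 0}, {"grip": 1, "x": 0, "y": 0, "z": 0.002, "rx": 0, "ry": 0, "rz": 0}, {"grip": 1, "x": 0, "y": 0, "z": 0, "rx": 0, "ry": 0, "rz": 0}])

```text
time_s: 10.52
position: [0.6342, -0.139, 0.1867]
tool_rot: [[1.0, 0.0, 0.006], [0.0, -1.0, -0.002], [0.006, 0.002, -1.0]]
ft_force: [-3.2, 2.1, 19.9]
grip_width: 0.0234
```

```bash
python3 - <<'E'
from m import *
out=[]
for c in ['scene','side','wrist']:
    im=snap(c);W,H,S,V,ok=masks(im)
    if c=='wrist': cv2.imwrite('pics/w2.png',im['color']);continue
    y0,x0=(150,170) if c=='scene' else (95,235)
    out.append(cv2.resize(im['color'][y0:y0+70,x0:x0+60],None,fx=6.6,fy=6.6,interpolation=cv2.INTER_NEAREST))
    z=W[...,2]
    col=(200,208) if c=='scene' else (263,271)
    if c=='scene':
        for v in range(180,215,1): print(v,im['color'][v,200],np.round(W[v,200],4), im['color'][v,203],np.round(W[v,203,2],4))
cv2.imwrite('pics/cl.png',np.hstack(out))
E
```

```text
180 [ 43  92 164] [ 0.6437 -0.1368  0.1889] [ 46  87 150] 0.1879
181 [ 44  94 165] [ 0.6451 -0.1371  0.1878] [ 45  85 151] 0.1839
182 [ 45  94 165] [ 0.6437 -0.1372  0.1849] [ 45  87 151] 0.183
183 [ 46  95 166] [ 0.6449 -0.1375  0.1836] [ 46  87 152] 0.1809
184 [ 46  94 166] [ 0.6439 -0.1376  0.1809] [ 45  87 153] 0.1773
185 [ 46  94 166] [ 0.643  -0.1377  0.1783] [ 45  87 154] 0.1768
186 [ 45  94 167] [ 0.6432 -0.1379  0.1764] [ 45  88 154] 0.1747
187 [ 45  94 166] [ 0.6438 -0.1382  0.1747] [ 45  89 155] 0.1736
188 [ 45  95 167] [ 0.6457 -0.1385  0.1739] [ 45  89 155] 0.1714
189 [ 45  95 167] [ 0.6442 -0.1386  0.1708] [ 45  90 156] 0.1693
190 [ 45  95 167] [ 0.6434 -0.1388  0.1682] [ 45  89 156] 0.167
191 [ 46  95 168] [ 0.6455 -0.1391  0.1675] [ 46  89 156] 0.1654
192 [ 44  95 167] [ 0.6448 -0.1393  0.165 ] [ 46  89 156] 0.1628
193 [ 45  95 167] [ 0.6443 -0.1394  0.1625] [ 46  89 156] 0.1608
194 [ 45  95 168] [ 0.6443 -0.1397  0.1604] [ 46  90 158] 0.16
195 [ 45  95 167] [ 0.6433 -0.1398  0.1576] [ 46  89 157] 0.1566
196 [ 45  96 168] [ 0.6441 -0.1401  0.1561] [ 45  90 157] 0.155

[... 399 characters left out ...]
123 128] [ 0.6403 -0.1412  0.1383] [109 112 117] 0.1359
204 [104 111 111] [ 0.6402 -0.1414  0.1361] [ 92 102  93] 0.1395
205 [ 82 102  74] [ 0.6479 -0.1423  0.1393] [76 94 71] 0.1405
206 [67 81 66] [ 0.6497 -0.1426  0.1384] [66 81 65] 0.1372
207 [67 81 66] [ 0.6482 -0.1427  0.1351] [65 79 65] 0.1341
208 [71 85 68] [nan nan nan] [70 86 67] 0.1304
209 [72 89 69] [ 0.6454 -0.1429  0.1287] [72 87 68] 0.1273
210 [71 89 69] [ 0.6461 -0.1432  0.127 ] [72 88 68] 0.127
211 [72 89 69] [ 0.6476 -0.1435  0.1259] [70 87 67] 0.1248
212 [72 88 69] [ 0.6447 -0.1435  0.1215] [71 88 67] 0.1216
213 [73 89 70] [ 0.6458 -0.1438  0.1201] [72 87 69] 0.1197
214 [72 89 69] [ 0.6467 -0.1441  0.1185] [71 86 69] 0.1176
```

View pics/cl.png

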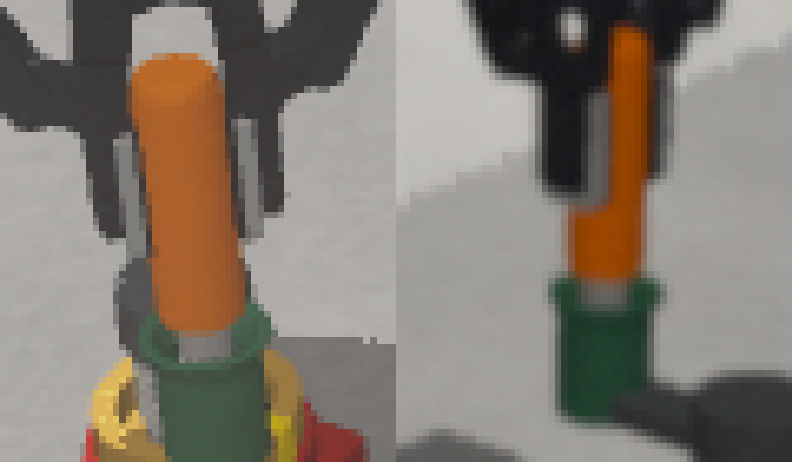

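View pics/w2.png

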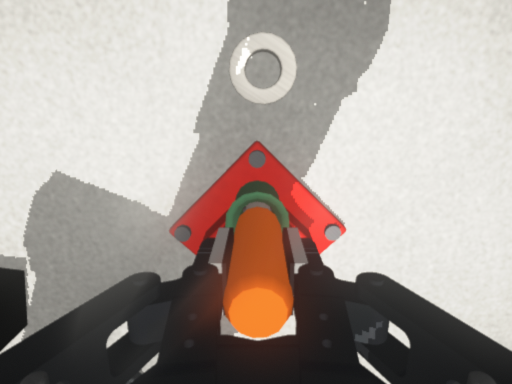

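```bash
cat > ax.py <<'E'
from m import *
def run():
  Q=[];print(env.observe()['time_s'],env.observe()['position'],env.observe()['ft_force'])
  for c in ['scene','side','wrist']:
    im=snap(c);W,H,S,V,ok=masks(im);z=W[...,2];C=np.array(im['cam_to_world'])[:3,3]
    t=env.observe()['position']
    o=ok&(H>3)&(H<18)&(S>150)&(z>.1)&(np.hypot(W[...,0]-t[0],W[...,1]-t[1])<.03)
    o=cv2.erode(o.astype(np.uint8),np.ones((3,3)))>0
    P=W[o];P=P[(P[:,2]<P[:,2].max()-.006)]
    d=P[:,:2].mean(0)-C[:2];d/=np.linalg.norm(d);x0=np.median(P[:,:2],0)+d*.009
    def f(p):
        cx=p[0]+p[2]*(P[:,2]-.15);cy=p[1]+p[3]*(P[:,2]-.15);return np.hypot(P[:,0]-cx,P[:,1]-cy)-.0125
    s=least_squares(f,[*x0,0,0],loss='soft_l1',f_scale=.001)
    print(c,len(P),'xy@.15',s.x[:2],'tilt',s.x[2:],'topz',W[ok&(H>3)&(H<18)&(S>150)&(z<.3)&(np.hypot(W[...,0]-t[0],W[...,1]-t[1])<.03)][:,2].max())
    # silhouette lean: predicted
run()
E
python3 ax.py
```

```text
10.675 [ 0.6342 -0.139   0.1868] [-3.7707  1.3391 19.5292]
scene 332 xy@.15 [ 0.6318 -0.1394] tilt [-0.0049  0.0043] topz 0.2229494599402233
side 158 xy@.15 [ 0.6337 -0.14  ] tilt [-0.0003  0.0462] topz 0.22875613774463865
wrist 3277 xy@.15 [ 0.6343 -0.139 ] tilt [-0.0096  0.0009] topz 0.2443330918756053
```

play_rows(commands=[{"grip": 1, "x": 0, "y": 0, "z": -0.003, "rx": 0, "ry": 0, "rz": 0}, {"grip": 1, "x": -0.0025, "y": -0.001, "z": 0, "rx": 0, "ry": 0, "rz": 0}, {"grip": 1, "x": 0, "y": 0, "z": 0.002, "rx": 0, "ry": 0, "rz": 0}, {"grip": 1, "x": 0, "y": 0, "z": 0, "rx": 0, "ry": 0, "rz": 0}])

```text
time_s: 11.32
position: [0.6325, -0.1385, 0.1871]
tool_rot: [[1.0, 0.0, 0.008], [0.0, -1.0, -0.003], [0.008, 0.003, -1.0]]
ft_force: [1.4, 0.0, 15.3]
grip_width: 0.0229
```

play_rows(commands=[{"grip": 1, "x": 0, "y": 0, "z": -0.02, "rx": 0, "ry": 0, "rz": 0}, {"grip": 1, "x": 0, "y": 0, "z": -0.03, "rx": 0, "ry": 0, "rz": 0}, {"grip": 1, "x": -0.035, "y": 0, "z": -0.015, "rx": 0, "ry": 0, "rz": 0}, {"grip": 1, "x": -0.035, "y": 0, "z": 0, "rx": 0, "ry": 0, "rz": 0}, {"grip": 1, "x": 0, "y": 0, "z": 0, "rx": 0, "ry": 0, "rz": 0}])

```text
time_s: 11.95
position: [0.5592, -0.1378, 0.2489]
tool_rot: [[1.0, -0.001, -0.001], [-0.001, -1.0, 0.0], [-0.001, -0.0, -1.0]]
ft_force: [0.1, 0.1, -1.7]
grip_width: 0.0231
```

```bash
python3 - <<'E'
from m import *
print(env.observe()['time_s'],env.observe()['position'])
im=snap('wrist','w3.png');W,H,S,V,ok=masks(im);np.save('w3.npy',W)
g=ok&(H>55)&(H<95)&(S>60)&(W[...,2]>.08);P=W[g];print(P.min(0),P.max(0))
q=W[g&(W[...,2]>.137)];print('rim',(q.min(0)+q.max(0))/2,q.mean(0),len(q))
c=(q.min(0)+q.max(0))/2
m=np.isfinite(W[...,0])&(np.hypot(W[...,0]-c[0],W[...,1]-c[1])<.008);print('in',m.sum(),np.percentile(W[m][:,2],[2,10,30,50,70,90,98]))
ys,xs=np.where(m);print(ys.min(),ys.max(),xs.min(),xs.max())
k=im['color'][max(ys.min()-30,0):ys.max()+30,xs.min()-30:xs.max()+30]
cv2.imwrite('pics/cup.png',cv2.resize(k,None,fx=5,fy=5,interpolation=cv2.INTER_NEAREST))
E
```

```text
11.95 [ 0.5592 -0.1378  0.2489]
[ 0.6162 -0.1565  0.1024] [ 0.6519 -0.1212  0.1433]
rim [ 0.634  -0.1388  0.1402] [ 0.6345 -0.1389  0.1404] 1232
in 320 [0.1028 0.1035 0.1043 0.1049 0.1095 0.1115 0.1121]
80 100 250 268
```

View pics/cup.png

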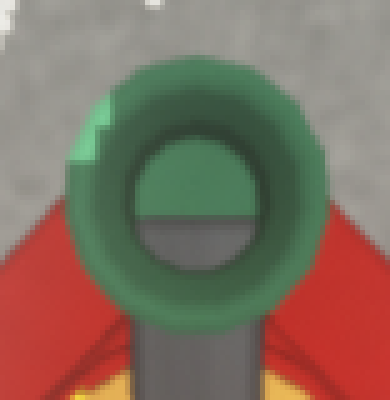

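View pics/w3.png

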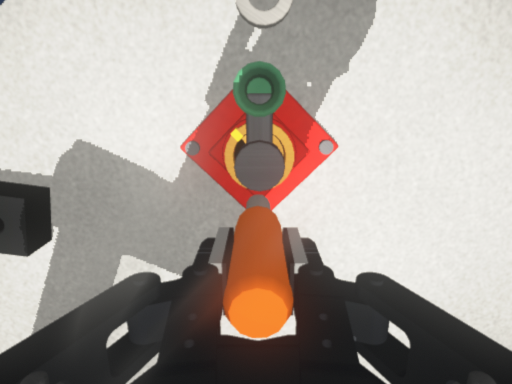

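```bash
python3 - <<'E'
import numpy as np
np.set_printoptions(precision=4,suppress=True)
W=np.load('w3.npy')
for u in (255,259,263):
  for v in range(62,112): print(u,v,W[v,u]) if u==259 else None
m=(np.hypot(W[...,0]-.634,W[...,1]+.1388)<.0095)
a=W[m&(W[...,2]>.108)&(W[...,2]<.113)];print('arm',a.min(0),a.max(0),a.mean(0),len(a))
a=W[m&(W[...,2]<.1065)];print('floor',a.min(0),a.max(0),a.mean(0),len(a))
E
```

```text
259 62 [ 0.6516 -0.1388  0.1427]
259 63 [ 0.6511 -0.1388  0.1418]
259 64 [ 0.6507 -0.1388  0.1392]
259 65 [ 0.6499 -0.1388  0.1408]
259 66 [ 0.6493 -0.1388  0.1403]
259 67 [ 0.6486 -0.1388  0.1406]
259 68 [ 0.648  -0.1388  0.1397]
259 69 [ 0.6475 -0.1388  0.1378]
259 70 [ 0.6468 -0.1388  0.1383]
259 71 [ 0.6462 -0.1388  0.1375]
259 72 [ 0.6457 -0.1388  0.135 ]
259 73 [ 0.645  -0.1388  0.1355]
259 74 [ 0.6445 -0.1388  0.1333]
259 75 [ 0.6445 -0.1389  0.1216]
259 76 [ 0.6445 -0.1389  0.109 ]
259 77 [ 0.644  -0.139   0.1041]
259 78 [ 0.6433 -0.139   0.1043]
259 79 [ 0.6425 -0.139   0.1038]
259 80 [ 0.6417 -0.139   0.1048]
259 81 [ 0.641  -0.139   0.1044]
259 82 [ 0.6402 -0.139   0.1041]
259 83 [ 0.6394 -0.139   0.1048]
259 84 [ 0.6387 -0.139   0.1045]
259 85 [ 0.6379 -0.139   0.1043]
259 86 [ 0.6371 -0.139   0.1038]
259 87 [ 0.6364 -0.139   0.1035]
259 88 [ 0.6356 -0.139   0.1034]
259 89 [ 0.6348 -0.139   0.105 ]
259 90 [ 0.634  -0.139   0.1051]
259 91 [ 0.6332 -0.139   0.1043]
259 92 [ 0.6325 -0.139   0.1043]
259 93 [ 0.6317 -0.1389  0.1086]
259 94 [ 0.6309 -0.1389  0.1097]
259 95 [ 0.6301 -0.1389  0.1103]
259 96 [ 0.6293 -0.1389  0.1104]
259 97 [ 0.6286 -0.1389  0.1111]
259 98 [ 0.6278 -0.1389  0.1114]
259 99 [ 0.627  -0.1389  0.112 ]
259 100 [ 0.6263 -0.1389  0.1121]
259 101 [ 0.6255 -0.1389  0.112 ]
259 102 [ 0.6247 -0.1389  0.112 ]
259 103 [ 0.624  -0.1389  0.1111]
259 104 [ 0.6237 -0.1389  0.1328]
259 105 [ 0.623  -0.1388  0.1358]
259 106 [ 0.6224 -0.1388  0.1375]
259 107 [ 0.6217 -0.1388  0.1373]
259 108 [ 0.621  -0.1388  0.1378]
259 109 [ 0.6204 -0.1388  0.1402]
259 110 [ 0.6196 -0.1388  0.1393]
259 111 [ 0.619  -0.1388  0.14  ]
arm [ 0.6247 -0.1477  0.1081] [ 0.6317 -0.1302  0.1128] [ 0.6288 -0.1387  0.1109] 168
floor [ 0.6317 -0.1479  0.1024] [ 0.6433 -0.13    0.1064] [ 0.6371 -0.1389  0.1044] 285
```

```bash
python3 - <<'E'
from m import *
out=[]
for c,(x,y) in (('scene',None),('side',None)) and [('scene',0),('side',0)]:
    im=snap(c)
    f=384/2/np.tan(np.radians(im['fov_y'])/2);M=np.linalg.inv(np.array(im['cam_to_world']))
    p=M@np.array([.5615,-.138,.185,1]);u=int(im['cx']+f*p[0]/p[2]);v=int(im['cy']+f*p[1]/p[2]);print(c,u,v,'mm/px',p[2]/f*1000)
    out.append(cv2.resize(im['color'][v-30:v+30,u-30:u+30],None,fx=6.6,fy=6.6,interpolation=cv2.INTER_NEAREST))
cv2.imwrite('pics/tip.png',np.hstack(out))
E
```

```text
Traceback (most recent call last):
TypeError: cannot unpack non-iterable int object
```

```bash
python3 - <<'E'
from m import *
out=[]
for c in ['scene','side']:
    im=snap(c)
    f=384/2/np.tan(np.radians(im['fov_y'])/2);M=np.linalg.inv(np.array(im['cam_to_world']))
    p=M@np.array([.5615,-.138,.185,1]);u=int(im['cx']+f*p[0]/p[2]);v=int(im['cy']+f*p[1]/p[2]);print(c,u,v,'mm/px',p[2]/f*1000)
    out.append(cv2.resize(im['color'][v-30:v+30,u-30:u+30],None,fx=6.6,fy=6.6,interpolation=cv2.INTER_NEAREST))
cv2.imwrite('pics/tip.png',np.hstack(out))
E
```

```text
scene 193 160 mm/px 1.9341534837925003
side 295 125 mm/px 1.9664772112530393
```

View pics/tip.png

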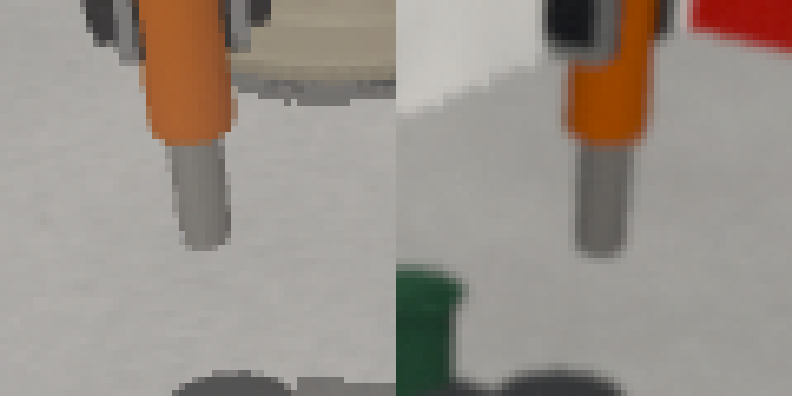

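play_rows(commands=[{"grip": 1, "x": 0.04, "y": 0.0005, "z": 0, "rx": 0, "ry": 0, "rz": 0}, {"grip": 1, "x": 0.0355, "y": 0, "z": 0, "rx": 0, "ry": 0, "rz": 0}, {"grip": 1, "x": 0, "y": 0, "z": 0.01, "rx": 0, "ry": 0, "rz": 0}, {"grip": 1, "x": 0, "y": 0, "z": 0.025, "rx": 0, "ry": 0, "rz": 0}, {"grip": 1, "x": 0.002, "y": 0, "z": 0.018, "rx": 0, "ry": 0, "rz": 0}, {"grip": 1, "x": 0, "y": 0, "z": 0.005, "rx": 0, "ry": 0, "rz": 0}, {"grip": 1, "x": 0, "y": 0, "z": 0, "rx": 0, "ry": 0, "rz": 0}])

```text
time_s: 12.98
position: [0.6364, -0.1382, 0.1886]
tool_rot: [[1.0, -0.0, -0.007], [-0.0, -1.0, 0.002], [-0.007, -0.002, -1.0]]
ft_force: [-5.4, -0.2, -4.3]
grip_width: 0.0227
```

play_rows(commands=[{"grip": 1, "x": 0, "y": 0, "z": 0.003, "rx": 0, "ry": 0, "rz": 0}, {"grip": 1, "x": 0, "y": 0, "z": 0.003, "rx": 0, "ry": 0, "rz": 0}, {"grip": 1, "x": 0, "y": 0, "z": 0, "rx": 0, "ry": 0, "rz": 0}])

```text
time_s: 13.35
position: [0.6374, -0.1384, 0.1865]
tool_rot: [[1.0, 0.0, -0.001], [0.0, -1.0, -0.001], [-0.001, 0.001, -1.0]]
ft_force: [-7.8, 1.1, 14.2]
grip_width: 0.023
```

play_rows(commands=[{"grip": 1, "x": 0, "y": 0, "z": 0.002, "rx": 0, "ry": 0, "rz": 0}, {"grip": 1, "x": 0.001, "y": 0, "z": 0.002, "rx": 0, "ry": 0, "rz": 0.1}, {"grip": 1, "x": 0, "y": 0, "z": 0, "rx": 0, "ry": 0, "rz": -0.1}])

```text
time_s: 13.72
position: [0.6398, -0.1386, 0.1854]
tool_rot: [[1.0, 0.001, 0.005], [0.001, -1.0, -0.002], [0.005, 0.002, -1.0]]
ft_force: [-6.5, 3.4, 24.9]
grip_width: 0.0233
```

```bash
python3 ax.py; python3 look.py l3.png
```

```text
13.725 [ 0.6398 -0.1386  0.1854] [-6.4818  3.4413 24.9229]
scene 318 xy@.15 [ 0.6346 -0.1387] tilt [ 0.0479 -0.0009] topz 0.22244115513521334
side 158 xy@.15 [ 0.6362 -0.1391] tilt [0.0606 0.0184] topz 0.22801266806606874
wrist 5194 xy@.15 [ 0.6379 -0.1383] tilt [ 0.0147 -0.0013] topz 0.2424171044214486
13.875 [ 0.6398 -0.1384  0.1855] [-7.345   3.3084 26.2782] [ 0.7014  1.658  -0.0249]
scene orange z 0.146261764340611 0.22225823272561246 low (array([ 0.6348, -0.1384]), 113) high (array([ 0.6372, -0.1383]), 192)
scene rim z 0.14055739279050664 0.14109934056573947
scene hub z [0.1195 0.1204] 27
side orange z 0.14539402419327757 0.4017381350287 low (array([ 0.6368, -0.1393]), 92) high (array([ 0.5134, -0.1116]), 8)
side rim z 0.13853418354055858 0.13877348219699326
side hub z [0.1136 0.1188] 290
```

play_rows(commands=[{"grip": 1, "x": -0.005, "y": 0, "z": -0.012, "rx": 0, "ry": 0, "rz": 0}, {"grip": 1, "x": 0, "y": 0, "z": 0, "rx": 0, "ry": 0, "rz": 0}, {"grip": 1, "x": 0, "y": 0, "z": 0, "rx": 0, "ry": 0, "rz": 0}])

```text
time_s: 14.35
position: [0.6346, -0.1385, 0.1922]
tool_rot: [[1.0, -0.0, 0.0], [-0.0, -1.0, 0.0], [0.0, -0.0, -1.0]]
ft_force: [1.9, 0.2, -1.1]
grip_width: 0.0232
```

```bash
python3 ax.py; python3 look.py l4.png
```

```text
14.35 [ 0.6346 -0.1385  0.1922] [ 1.8551  0.1754 -1.0771]
scene 333 xy@.15 [ 0.6302 -0.1384] tilt [ 0.0282 -0.0029] topz 0.2289098815546715
side 166 xy@.15 [ 0.6324 -0.1391] tilt [0.0316 0.0162] topz 0.23469396330767273
wrist 3137 xy@.15 [ 0.6326 -0.1384] tilt [ 0.027  -0.0023] topz 0.250539725348751
14.5 [ 0.6346 -0.1385  0.1923] [ 3.4312 -0.3049 -1.6823] [-0.0355 -0.7297  0.0424]
scene orange z 0.15250901297292635 0.22882889268880396 low (array([ 0.6304, -0.1388]), 114) high (array([ 0.6318, -0.1387]), 187)
scene rim z 0.14122956714832696 0.14135749031360623
scene hub z [0.12   0.1211] 39
side orange z 0.15159659235315137 0.40811244031638516 low (array([ 0.6325, -0.1392]), 85) high (array([ 0.511 , -0.1064]), 11)
side rim z 0.13900402630112538 0.1393109840167187
side hub z [0.1147 0.1192] 293
```

View pics/l4.png

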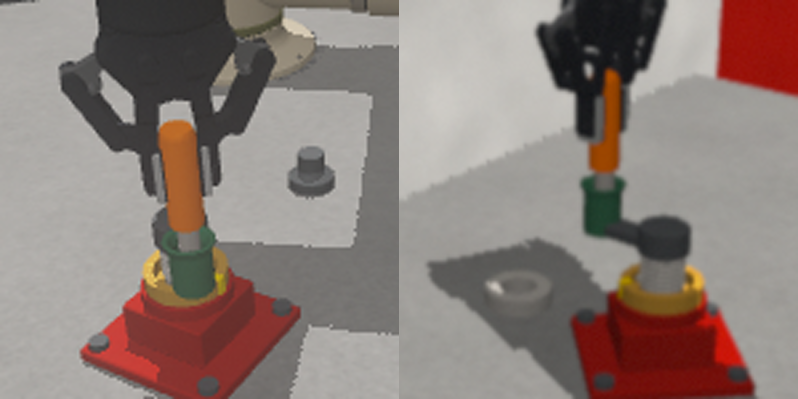

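```bash
python3 - <<'E'
import numpy as np,cv2
np.set_printoptions(precision=4,suppress=True)
W=np.load('w3.npy');im=cv2.imread('pics/w3.png');hsv=cv2.cvtColor(im,cv2.COLOR_BGR2HSV);H,S,V=[hsv[...,i].astype(int) for i in range(3)]
near=np.hypot(W[...,0]-.573,W[...,1]+.138)<.12
h=near&(W[...,2]>.117)&(W[...,2]<.124)&(S<60)&(np.hypot(W[...,0]-.573,W[...,1]+.138)<.028)
P=W[h];print('hub',P.min(0),P.max(0),(P.min(0)+P.max(0))/2,len(P),np.median(P[:,2]))
r=near&((H<6)|(H>174))&(S>120)&(W[...,2]<.017)&(W[...,2]>.006)
print('plate',cv2.minAreaRect(W[r][:,:2].astype(np.float32).copy()))
y=near&(H>24)&(H<34)&(S>150)&(W[...,2]>.05);P=W[y];print('stripe',len(P),P.mean(0))
b=near&(H>12)&(H<30)&(S>90)&(W[...,2]>.068)&(W[...,2]<.08);P=W[b];print('boss',(P.min(0)+P.max(0))/2,P.max(0)-P.min(0))
E
```

```text
hub [ 0.5542 -0.1585  0.1174] [ 0.595  -0.1193  0.1233] [ 0.5746 -0.1389  0.1203] 1898 0.12120544461673846
plate ((0.574329674243927, -0.13917456567287445), (0.12835367023944855, 0.12890830636024475), 45.297386169433594)
stripe 80 [ 0.5948 -0.1182  0.0753]
boss [ 0.5743 -0.139   0.0725] [0.0606 0.0649 0.009 ]
```

play_rows(commands=[{"grip": 1, "x": 0, "y": 0, "z": 0, "rx": 0, "ry": 0.028, "rz": 0}, {"grip": 1, "x": 0, "y": 0, "z": 0.004, "rx": 0, "ry": 0, "rz": 0}, {"grip": 1, "x": 0, "y": 0, "z": 0.002, "rx": 0, "ry": 0, "rz": 0}, {"grip": 1, "x": 0, "y": 0, "z": 0, "rx": 0, "ry": 0, "rz": 0}], squeeze=115)

```text
time_s: 15.1
position: [0.6342, -0.1384, 0.1874]
tool_rot: [[1.0, 0.0, 0.028], [0.0, -1.0, -0.0], [0.028, 0.0, -1.0]]
ft_force: [-2.4, 1.3, 4.2]
grip_width: 0.0225
```

```bash
python3 ax.py; python3 -c "
from h import *;s=env.observe();print(s['tool_rot'],s['wrist_torque'])"
```

```text
15.1 [ 0.6342 -0.1384  0.1874] [-2.3516  1.2627  4.2138]
scene 329 xy@.15 [ 0.6305 -0.1388] tilt [0.0136 0.0116] topz 0.22399664793807128
side 148 xy@.15 [ 0.6326 -0.1391] tilt [0.0122 0.0357] topz 0.22850554008670365
wrist 3035 xy@.15 [ 0.6329 -0.1383] tilt [ 0.0109 -0.0023] topz 0.2434937623233953
[[ 9.99612810e-01  6.99383207e-05  2.78249006e-02]
 [ 7.41550871e-05 -9.99999986e-01 -1.50514654e-04]
 [ 2.78248897e-02  1.52519734e-04 -9.99612801e-01]] [0.20734914 0.73878912 0.03034644]
```

```bash
cat > gen.py <<'E'
# gen.py az0 az1 nrows dz_total [exx exy] -> rows (tool coords), R = ry .028
import sys,json,numpy as np
a0,a1=np.radians([float(sys.argv[1]),float(sys.argv[2])]);n=int(sys.argv[3]);dz=float(sys.argv[4])
ex=np.array([float(v) for v in sys.argv[5:7]]) if len(sys.argv)>6 else np.zeros(2)
t=.0278;R=np.array([[1,0,t],[0,-1,0],[t,0,-1]])
a=np.linspace(a0,a1,n+1);p=np.c_[.06*np.cos(a),.06*np.sin(a),np.linspace(0,dz,n+1)]
d=np.diff(p,axis=0);d[:,:2]+=ex/n
print(json.dumps([dict(grip=1,x=round(float(v[0]),4),y=round(float(v[1]),4),z=round(float(v[2]),4),rx=0,ry=0,rz=0) for v in d@R]))
E
python3 gen.py 0 36 9 .001
```

```text
[{"grip": 1, "x": -0.0001, "y": -0.0042, "z": -0.0001, "rx": 0, "ry": 0, "rz": 0}, {"grip": 1, "x": -0.0004, "y": -0.0042, "z": -0.0001, "rx": 0, "ry": 0, "rz": 0}, {"grip": 1, "x": -0.0007, "y": -0.0041, "z": -0.0001, "rx": 0, "ry": 0, "rz": 0}, {"grip": 1, "x": -0.001, "y": -0.0041, "z": -0.0001, "rx": 0, "ry": 0, "rz": 0}, {"grip": 1, "x": -0.0013, "y": -0.004, "z": -0.0001, "rx": 0, "ry": 0, "rz": 0}, {"grip": 1, "x": -0.0016, "y": -0.0039, "z": -0.0002, "rx": 0, "ry": 0, "rz": 0}, {"grip": 1, "x": -0.0018, "y": -0.0038, "z": -0.0002, "rx": 0, "ry": 0, "rz": 0}, {"grip": 1, "x": -0.0021, "y": -0.0036, "z": -0.0002, "rx": 0, "ry": 0, "rz": 0}, {"grip": 1, "x": -0.0023, "y": -0.0035, "z": -0.0002, "rx": 0, "ry": 0, "rz": 0}]
```

play_rows(commands=[{"grip": 1, "x": -0.0001, "y": -0.0042, "z": -0.0001, "rx": 0, "ry": 0, "rz": 0}, {"grip": 1, "x": -0.0004, "y": -0.0042, "z": -0.0001, "rx": 0, "ry": 0, "rz": 0}, {"grip": 1, "x": -0.0007, "y": -0.0041, "z": -0.0001, "rx": 0, "ry": 0, "rz": 0}, {"grip": 1, "x": -0.001, "y": -0.0041, "z": -0.0001, "rx": 0, "ry": 0, "rz": 0}, {"grip": 1, "x": -0.0013, "y": -0.004, "z": -0.0001, "rx": 0, "ry": 0, "rz": 0}, {"grip": 1, "x": -0.0016, "y": -0.0039, "z": -0.0002, "rx": 0, "ry": 0, "rz": 0}, {"grip": 1, "x": -0.0018, "y": -0.0038, "z": -0.0002, "rx": 0, "ry": 0, "rz": 0}, {"grip": 1, "x": -0.0021, "y": -0.0036, "z": -0.0002, "rx": 0, "ry": 0, "rz": 0}, {"grip": 1, "x": -0.0023, "y": -0.0035, "z": -0.0002, "rx": 0, "ry": 0, "rz": 0}])

```text
time_s: 16.38
position: [0.6239, -0.1047, 0.1884]
tool_rot: [[1.0, -0.001, 0.031], [-0.001, -1.0, -0.004], [0.031, 0.004, -1.0]]
ft_force: [1.0, -6.2, 2.2]
grip_width: 0.0223
```

```bash
cat > crank.py <<'E'
import sys
from m import *
s=env.observe();p=np.array(s['position']);print('t',s['time_s'],'tcp',p,'F',s['ft_force'],'tcp az',np.degrees(np.arctan2(p[1]+.139,p[0]-.5749)),'r',np.hypot(p[1]+.139,p[0]-.5749))
out=[]
for c in ['scene','side','wrist']:
    im=snap(c);W,H,S,V,ok=masks(im);z=W[...,2]
    rr=np.hypot(W[...,0]-.573,W[...,1]+.138)
    g=ok&(H>58)&(H<95)&(S>60)&(z>.06)&(rr<.1);P=W[g]
    if len(P)>15:
        zt=np.percentile(P[:,2],97);q=P[P[:,2]>zt-.005];m=(q.min(0)+q.max(0))/2
        print(c,'cup rim z',zt,'mid',m[:2],'az',np.degrees(np.arctan2(m[1]+.1385,m[0]-.573)),len(q),'extent',q.max(0)[:2]-q.min(0)[:2])
    k=ok&(V<100)&(z>.085)&(z<.127)&(S<60)&(rr<.019);P=W[k]
    if len(P)>15: print(c,'hub top z',np.percentile(P[:,2],[60,85]),len(P))
    o=ok&(H>3)&(H<18)&(S>150)&(z>.1)&(z<.25)&(np.hypot(W[...,0]-p[0],W[...,1]-p[1])<.03)
    P=W[o]
    if len(P)>15: print(c,'orange z',P[:,2].min(),P[:,2].max())
    y0,x0=(90,130) if c=='scene' else (70,190)
    out.append(cv2.resize(im['color'][y0:y0+160,x0:x0+140] if c!='wrist' else im['color'][0:340,100:400],(266,304)))
cv2.imwrite('pics/'+sys.argv[1],np.hstack(out))
E
python3 crank.py c1.png
```

```text
t 16.375 tcp [ 0.6239 -0.1047  0.1884] F [ 0.9546 -6.1703  2.1575] tcp az 34.989502464789425 r 0.05979965259141701
scene cup rim z 0.14162461046250882 mid [ 0.6251 -0.1064] az 31.65849732307352 53 extent [0.0332 0.035 ]
scene hub top z [0.1211 0.1216] 130
scene orange z 0.14973228030290842 0.22517767159115598
side cup rim z 0.13948823920819806 mid [ 0.6206 -0.1028] az 36.836864507962204 50 extent [0.0328 0.033 ]
side hub top z [0.1197 0.1203] 124
side orange z 0.1382739764819647 0.2300237162744626
wrist cup rim z 0.14308425741107497 mid [ 0.6315 -0.1048] az 29.935709053504056 552 extent [0.0225 0.0337]
wrist orange z 0.10114499231119531 0.23979956480893788
```

View pics/c1.png

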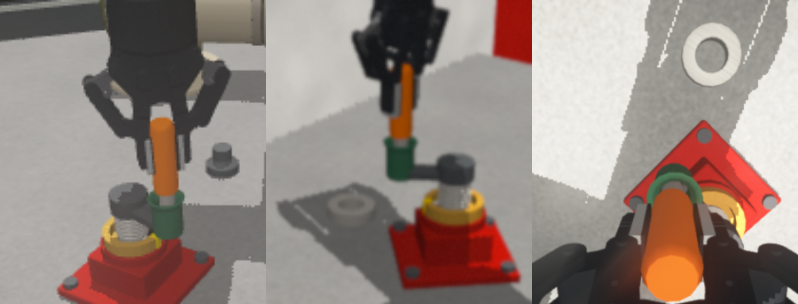

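```bash
python3 gen.py 36 48 4 -.0002; python3 gen.py 48 63 5 -.0005
```

```text
[{"grip": 1, "x": -0.0019, "y": -0.0025, "z": -0.0, "rx": 0, "ry": 0, "rz": 0}, {"grip": 1, "x": -0.002, "y": -0.0024, "z": -0.0, "rx": 0, "ry": 0, "rz": 0}, {"grip": 1, "x": -0.0022, "y": -0.0023, "z": -0.0, "rx": 0, "ry": 0, "rz": 0}, {"grip": 1, "x": -0.0023, "y": -0.0022, "z": -0.0, "rx": 0, "ry": 0, "rz": 0}]
[{"grip": 1, "x": -0.0024, "y": -0.002, "z": 0.0, "rx": 0, "ry": 0, "rz": 0}, {"grip": 1, "x": -0.0025, "y": -0.0019, "z": 0.0, "rx": 0, "ry": 0, "rz": 0}, {"grip": 1, "x": -0.0026, "y": -0.0018, "z": 0.0, "rx": 0, "ry": 0, "rz": 0}, {"grip": 1, "x": -0.0027, "y": -0.0016, "z": 0.0, "rx": 0, "ry": 0, "rz": 0}, {"grip": 1, "x": -0.0028, "y": -0.0015, "z": 0.0, "rx": 0, "ry": 0, "rz": 0}]
```

play_rows(commands=[{"grip": 1, "x": -0.0019, "y": -0.0025, "z": 0.0, "rx": 0, "ry": 0, "rz": 0}, {"grip": 1, "x": -0.002, "y": -0.0024, "z": 0.0, "rx": 0, "ry": 0, "rz": 0}, {"grip": 1, "x": -0.0022, "y": -0.0023, "z": 0.0, "rx": 0, "ry": 0, "rz": 0}, {"grip": 1, "x": -0.0023, "y": -0.0022, "z": 0.0, "rx": 0, "ry": 0, "rz": 0}])

```text
time_s: 17.02
position: [0.6156, -0.0947, 0.1881]
tool_rot: [[1.0, -0.0, 0.031], [-0.0, -1.0, -0.002], [0.031, 0.002, -1.0]]
ft_force: [2.1, -4.7, 1.1]
grip_width: 0.0223
```

play_rows(commands=[{"grip": 1, "x": -0.0024, "y": -0.002, "z": 0.0, "rx": 0, "ry": 0, "rz": 0}])

```text
time_s: 17.15
position: [0.6126, -0.0918, 0.1872]
tool_rot: [[1.0, -0.0, 0.028], [-0.0, -1.0, 0.0], [0.028, -0.0, -1.0]]
ft_force: [1.1, -1.1, -2.9]
grip_width: 0.0225
```

play_rows(commands=[{"grip": 1, "x": -0.0025, "y": -0.0019, "z": 0.0, "rx": 0, "ry": 0, "rz": 0}])

```text
time_s: 17.27
position: [0.6101, -0.0897, 0.1869]
tool_rot: [[1.0, -0.0, 0.028], [-0.0, -1.0, 0.0], [0.028, -0.0, -1.0]]
ft_force: [4.1, -5.1, -2.4]
grip_width: 0.0223
```

```bash
python3 crank.py c2.png
```

```text
t 17.275 tcp [ 0.6101 -0.0897  0.1869] F [ 4.1049 -5.1237 -2.3505] tcp az 54.49224085909866 r 0.06055158463101308
scene cup rim z 0.1321966238857745 mid [ 0.6106 -0.0917] az 51.210434089567244 53 extent [0.0326 0.034 ]
scene hub top z [0.1113 0.112 ] 111
scene orange z 0.14706287021974107 0.22345344721783827
side cup rim z 0.130129762329854 mid [ 0.6074 -0.0885] az 55.45186796947986 59 extent [0.0324 0.0329]
side hub top z [0.1102 0.1108] 130
side orange z 0.14620402012548545 0.23003092084125182
wrist cup rim z 0.13383934196454458 mid [ 0.6161 -0.091 ] az 47.77471015649559 710 extent [0.0258 0.0365]
wrist hub top z [0.1129 0.1133] 74
wrist orange z 0.10926098120981079 0.2392584362788925
```

play_rows(commands=[{"grip": 1, "x": 0.0012, "y": 0.0009, "z": 0.004, "rx": 0, "ry": 0, "rz": 0}, {"grip": 1, "x": 0, "y": 0, "z": 0.004, "rx": 0, "ry": 0, "rz": 0}, {"grip": 1, "x": 0, "y": 0, "z": 0.002, "rx": 0, "ry": 0, "rz": 0}, {"grip": 1, "x": 0, "y": 0, "z": 0, "rx": 0, "ry": 0, "rz": 0}])

```text
time_s: 17.92
position: [0.6114, -0.0904, 0.1786]
tool_rot: [[1.0, 0.0, 0.029], [0.0, -1.0, 0.0], [0.029, -0.0, -1.0]]
ft_force: [-2.4, 0.5, 8.0]
grip_width: 0.0227
```

```bash
python3 crank.py c3.png
```

```text
t 17.925 tcp [ 0.6114 -0.0904  0.1786] F [-2.408   0.5499  8.0218] tcp az 53.10275214114738 r 0.060829086763011395
scene cup rim z 0.13205679489635247 mid [ 0.6111 -0.0914] az 51.04155640329873 48 extent [0.0312 0.035 ]
scene hub top z [0.1115 0.112 ] 116
scene orange z 0.13918886503514866 0.21550864143565712
side cup rim z 0.13012581170811824 mid [ 0.6077 -0.0889] az 55.05693577241004 52 extent [0.0343 0.0334]
side hub top z [0.1101 0.1108] 138
side orange z 0.13837504766965547 0.22151913270426493
wrist cup rim z 0.13350368065772628 mid [ 0.6187 -0.0908] az 46.217476530619976 646 extent [0.0204 0.0356]
wrist hub top z [0.1126 0.1131] 58
wrist orange z 0.12409256984576292 0.23145946843634438
```

View pics/c3.png

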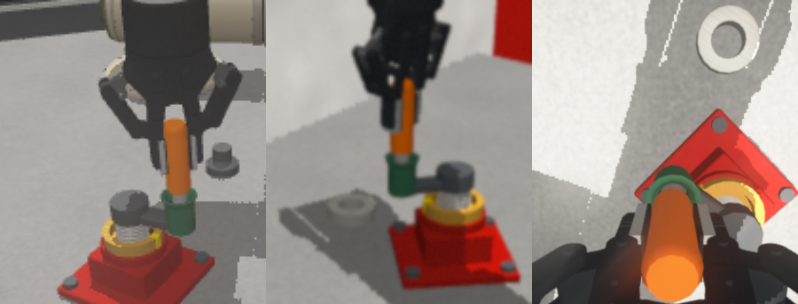

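```bash
cat > gen2.py <<'E'
# gen2.py a1 n dz : from measured tcp az to a1 (deg), with radius corrected to .060; uses measured state
import sys,json,numpy as np
from h import env
a1=np.radians(float(sys.argv[1]));n=int(sys.argv[2]);dz=float(sys.argv[3])
s=env.observe();p=np.array(s['position']);c=np.array([.5749,-.139]);v=p[:2]-c
a0=np.arctan2(v[1],v[0])
while a0<a1: a0+=2*np.pi
while a0-a1>2*np.pi: a0-=2*np.pi
r0=np.hypot(*v)
R=np.array([[1,0,.0278],[0,-1,0],[.0278,0,-1]])
a=np.linspace(a0,a1,n+1);r=np.linspace(r0,.06,n+1)
q=np.c_[r*np.cos(a),r*np.sin(a),np.linspace(0,dz,n+1)]
t=q@R;t=np.round(t,4);d=np.diff(t,axis=0)
print('az0',np.degrees(a0),'r0',r0,'z',p[2],'F',s['ft_force'])
print(json.dumps([dict(grip=1,x=round(float(w[0]),4),y=round(float(w[1]),4),z=round(float(w[2]),4),rx=0,ry=0,rz=0) for w in d]))
E
python3 gen2.py 5 12 -.0012
```

```text
az0 53.126148912720886 r0 0.060828688581216914 z 0.17863564604825205 F [-2.21573466  1.22436531  8.72679665]
[{"grip": 1, "x": 0.0033, "y": 0.0028, "z": 0.0002, "rx": 0, "ry": 0, "rz": 0}, {"grip": 1, "x": 0.003, "y": 0.0029, "z": 0.0002, "rx": 0, "ry": 0, "rz": 0}, {"grip": 1, "x": 0.0029, "y": 0.0032, "z": 0.0002, "rx": 0, "ry": 0, "rz": 0}, {"grip": 1, "x": 0.0026, "y": 0.0033, "z": 0.0001, "rx": 0, "ry": 0, "rz": 0}, {"grip": 1, "x": 0.0024, "y": 0.0035, "z": 0.0002, "rx": 0, "ry": 0, "rz": 0}, {"grip": 1, "x": 0.0021, "y": 0.0037, "z": 0.0002, "rx": 0, "ry": 0, "rz": 0}, {"grip": 1, "x": 0.0018, "y": 0.0037, "z": 0.0001, "rx": 0, "ry": 0, "rz": 0}, {"grip": 1, "x": 0.0016, "y": 0.004, "z": 0.0002, "rx": 0, "ry": 0, "rz": 0}, {"grip": 1, "x": 0.0013, "y": 0.004, "z": 0.0001, "rx": 0, "ry": 0, "rz": 0}, {"grip": 1, "x": 0.0011, "y": 0.0041, "z": 0.0001, "rx": 0, "ry": 0, "rz": 0}, {"grip": 1, "x": 0.0007, "y": 0.0041, "z": 0.0001, "rx": 0, "ry": 0, "rz": 0}, {"grip": 1, "x": 0.0004, "y": 0.0042, "z": 0.0002, "rx": 0, "ry": 0, "rz": 0}]
```

play_rows(commands=[{"grip": 1, "x": 0.0033, "y": 0.0028, "z": 0.0002, "rx": 0, "ry": 0, "rz": 0}, {"grip": 1, "x": 0.003, "y": 0.0029, "z": 0.0002, "rx": 0, "ry": 0, "rz": 0}, {"grip": 1, "x": 0.0029, "y": 0.0032, "z": 0.0002, "rx": 0, "ry": 0, "rz": 0}, {"grip": 1, "x": 0.0026, "y": 0.0033, "z": 0.0001, "rx": 0, "ry": 0, "rz": 0}, {"grip": 1, "x": 0.0024, "y": 0.0035, "z": 0.0002, "rx": 0, "ry": 0, "rz": 0}, {"grip": 1, "x": 0.0021, "y": 0.0037, "z": 0.0002, "rx": 0, "ry": 0, "rz": 0}, {"grip": 1, "x": 0.0018, "y": 0.0037, "z": 0.0001, "rx": 0, "ry": 0, "rz": 0}, {"grip": 1, "x": 0.0016, "y": 0.004, "z": 0.0002, "rx": 0, "ry": 0, "rz": 0}, {"grip": 1, "x": 0.0013, "y": 0.004, "z": 0.0001, "rx": 0, "ry": 0, "rz": 0}, {"grip": 1, "x": 0.0011, "y": 0.0041, "z": 0.0001, "rx": 0, "ry": 0, "rz": 0}, {"grip": 1, "x": 0.0007, "y": 0.0041, "z": 0.0001, "rx": 0, "ry": 0, "rz": 0}, {"grip": 1, "x": 0.0004, "y": 0.0042, "z": 0.0002, "rx": 0, "ry": 0, "rz": 0}])

```text
time_s: 19.58
position: [0.6345, -0.1325, 0.1774]
tool_rot: [[1.0, 0.001, 0.028], [0.001, -1.0, 0.003], [0.028, -0.003, -1.0]]
ft_force: [-3.3, 6.9, 9.5]
grip_width: 0.0226
```

```bash
python3 crank.py c4.png;python3 gen2.py -44 12 -.0014
```

```text
t 19.575 tcp [ 0.6345 -0.1325  0.1774] F [-3.2821  6.8574  9.4601] tcp az 6.191222242521044 r 0.05990299925975948
scene cup rim z 0.13131176338826797 mid [ 0.635  -0.1304] az 7.468580285809841 45 extent [0.0283 0.036 ]
scene hub top z [0.1105 0.111 ] 55
scene orange z 0.1378656463052757 0.21397195000814906
side cup rim z 0.12892181640530187 mid [ 0.6308 -0.1286] az 9.765055661505656 46 extent [0.0325 0.032 ]
side hub top z [0.1088 0.1095] 151
side orange z 0.13472287116301013 0.22004966813548082
wrist cup rim z 0.13216475089823154 mid [ 0.642  -0.1284] az 8.366957453040369 482 extent [0.0204 0.029 ]
wrist orange z 0.12608762391678704 0.23631300411346592
az0 5.231223935594203 r0 0.05991611877978971 z 0.1774277645848371 F [-2.38664536  1.98753278  8.2967542 ]
[{"grip": 1, "x": 0.0002, "y": 0.0043, "z": 0.0001, "rx": 0, "ry": 0, "rz": 0}, {"grip": 1, "x": -0.0001, "y": 0.0043, "z": 0.0001, "rx": 0, "ry": 0, "rz": 0}, {"grip": 1, "x": -0.0003, "y": 0.0043, "z": 0.0001, "rx": 0, "ry": 0, "rz": 0}, {"grip": 1, "x": -0.0007, "y": 0.0042, "z": 0.0001, "rx": 0, "ry": 0, "rz": 0}, {"grip": 1, "x": -0.001, "y": 0.0042, "z": 0.0001, "rx": 0, "ry": 0, "rz": 0}, {"grip": 1, "x": -0.0013, "y": 0.0041, "z": 0.0001, "rx": 0, "ry": 0, "rz": 0}, {"grip": 1, "x": -0.0015, "y": 0.004, "z": 0.0, "rx": 0, "ry": 0, "rz": 0}, {"grip": 1, "x": -0.0019, "y": 0.0039, "z": 0.0001, "rx": 0, "ry": 0, "rz": 0}, {"grip": 1, "x": -0.0021, "y": 0.0037, "z": 0.0001, "rx": 0, "ry": 0, "rz": 0}, {"grip": 1, "x": -0.0024, "y": 0.0036, "z": 0.0, "rx": 0, "ry": 0, "rz": 0}, {"grip": 1, "x": -0.0026, "y": 0.0034, "z": 0.0001, "rx": 0, "ry": 0, "rz": 0}, {"grip": 1, "x": -0.0029, "y": 0.0032, "z": 0.0, "rx": 0, "ry": 0, "rz": 0}]
```

play_rows(commands=[{"grip": 1, "x": 0.0002, "y": 0.0043, "z": 0.0001, "rx": 0, "ry": 0, "rz": 0}, {"grip": 1, "x": -0.0001, "y": 0.0043, "z": 0.0001, "rx": 0, "ry": 0, "rz": 0}, {"grip": 1, "x": -0.0003, "y": 0.0043, "z": 0.0001, "rx": 0, "ry": 0, "rz": 0}, {"grip": 1, "x": -0.0007, "y": 0.0042, "z": 0.0001, "rx": 0, "ry": 0, "rz": 0}, {"grip": 1, "x": -0.001, "y": 0.0042, "z": 0.0001, "rx": 0, "ry": 0, "rz": 0}, {"grip": 1, "x": -0.0013, "y": 0.0041, "z": 0.0001, "rx": 0, "ry": 0, "rz": 0}, {"grip": 1, "x": -0.0015, "y": 0.004, "z": 0.0, "rx": 0, "ry": 0, "rz": 0}, {"grip": 1, "x": -0.0019, "y": 0.0039, "z": 0.0001, "rx": 0, "ry": 0, "rz": 0}, {"grip": 1, "x": -0.0021, "y": 0.0037, "z": 0.0001, "rx": 0, "ry": 0, "rz": 0}, {"grip": 1, "x": -0.0024, "y": 0.0036, "z": 0.0, "rx": 0, "ry": 0, "rz": 0}, {"grip": 1, "x": -0.0026, "y": 0.0034, "z": 0.0001, "rx": 0, "ry": 0, "rz": 0}, {"grip": 1, "x": -0.0029, "y": 0.0032, "z": 0.0, "rx": 0, "ry": 0, "rz": 0}])

```text
time_s: 21.22
position: [0.6189, -0.1797, 0.1762]
tool_rot: [[1.0, 0.001, 0.031], [0.001, -1.0, 0.003], [0.031, -0.003, -1.0]]
ft_force: [1.9, 7.7, 6.5]
grip_width: 0.0228
```

```bash
python3 gen2.py -92 12 -.0014
```

```text
az0 -42.775318838087955 r0 0.05991355230087058 z 0.17616810381945572 F [1.92196281 7.69943354 6.47464448]
[{"grip": 1, "x": -0.003, "y": 0.003, "z": 0.0001, "rx": 0, "ry": 0, "rz": 0}, {"grip": 1, "x": -0.0033, "y": 0.0029, "z": 0.0, "rx": 0, "ry": 0, "rz": 0}, {"grip": 1, "x": -0.0034, "y": 0.0025, "z": 0.0, "rx": 0, "ry": 0, "rz": 0}, {"grip": 1, "x": -0.0036, "y": 0.0024, "z": 0.0, "rx": 0, "ry": 0, "rz": 0}, {"grip": 1, "x": -0.0038, "y": 0.0021, "z": 0.0, "rx": 0, "ry": 0, "rz": 0}, {"grip": 1, "x": -0.0039, "y": 0.0017, "z": 0.0, "rx": 0, "ry": 0, "rz": 0}, {"grip": 1, "x": -0.004, "y": 0.0016, "z": 0.0, "rx": 0, "ry": 0, "rz": 0}, {"grip": 1, "x": -0.0041, "y": 0.0012, "z": 0.0, "rx": 0, "ry": 0, "rz": 0}, {"grip": 1, "x": -0.0042, "y": 0.0009, "z": 0.0, "rx": 0, "ry": 0, "rz": 0}, {"grip": 1, "x": -0.0042, "y": 0.0006, "z": 0.0, "rx": 0, "ry": 0, "rz": 0}, {"grip": 1, "x": -0.0043, "y": 0.0004, "z": 0.0, "rx": 0, "ry": 0, "rz": 0}, {"grip": 1, "x": -0.0043, "y": 0.0, "z": 0.0, "rx": 0, "ry": 0, "rz": 0}]
```

play_rows(commands=[{"grip": 1, "x": -0.003, "y": 0.003, "z": 0.0001, "rx": 0, "ry": 0, "rz": 0}, {"grip": 1, "x": -0.0033, "y": 0.0029, "z": 0.0, "rx": 0, "ry": 0, "rz": 0}, {"grip": 1, "x": -0.0034, "y": 0.0025, "z": 0.0, "rx": 0, "ry": 0, "rz": 0}, {"grip": 1, "x": -0.0036, "y": 0.0024, "z": 0.0, "rx": 0, "ry": 0, "rz": 0}, {"grip": 1, "x": -0.0038, "y": 0.0021, "z": 0.0, "rx": 0, "ry": 0, "rz": 0}, {"grip": 1, "x": -0.0039, "y": 0.0017, "z": 0.0, "rx": 0, "ry": 0, "rz": 0}, {"grip": 1, "x": -0.004, "y": 0.0016, "z": 0.0, "rx": 0, "ry": 0, "rz": 0}, {"grip": 1, "x": -0.0041, "y": 0.0012, "z": 0.0, "rx": 0, "ry": 0, "rz": 0}, {"grip": 1, "x": -0.0042, "y": 0.0009, "z": 0.0, "rx": 0, "ry": 0, "rz": 0}, {"grip": 1, "x": -0.0042, "y": 0.0006, "z": 0.0, "rx": 0, "ry": 0, "rz": 0}, {"grip": 1, "x": -0.0043, "y": 0.0004, "z": 0.0, "rx": 0, "ry": 0, "rz": 0}, {"grip": 1, "x": -0.0043, "y": 0.0, "z": 0.0, "rx": 0, "ry": 0, "rz": 0}])

```text
time_s: 22.72
position: [0.5737, -0.2, 0.1749]
tool_rot: [[0.999, 0.0, 0.034], [0.0, -1.0, 0.0], [0.034, -0.0, -0.999]]
ft_force: [6.2, 3.6, 5.0]
grip_width: 0.0228
```

```bash
python3 crank.py c5.png; python3 ax.py; python3 gen2.py -140 12 -.0014
```

```text
t 22.725 tcp [ 0.5737 -0.2     0.1749] F [6.1641 3.6143 4.9791] tcp az -91.14731946764121 r 0.06098991456487775
scene cup rim z 0.12841273938422837 mid [ 0.5769 -0.1991] az -86.33626193669204 31 extent [0.0269 0.0347]
scene hub top z [0.1076 0.1082] 200
scene orange z 0.13580236280830765 0.21132894762166365
side cup rim z 0.12615045794007074 mid [ 0.5719 -0.1971] az -91.11264741548109 44 extent [0.0324 0.0329]
side hub top z [0.1064 0.1069] 141
side orange z 0.13402208973598934 0.21889644187013207
wrist cup rim z 0.12959009334712998 mid [ 0.5819 -0.1988] az -81.5945819385732 766 extent [0.0225 0.0356]
wrist hub top z [0.109  0.1092] 16
wrist orange z 0.12779202069617568 0.21353668127385816
22.875 [ 0.573  -0.2     0.1747] [2.0393 4.0007 5.8506]
scene 293 xy@.15 [ 0.5698 -0.2001] tilt [ 0.0011 -0.0029] topz 0.21135503923876403
side 126 xy@.15 [ 0.572  -0.2001] tilt [0.0137 0.0808] topz 0.2172323395160049
wrist 2937 xy@.15 [ 0.5722 -0.1998] tilt [-0.0026 -0.0058] topz 0.2129451920143648
az0 -91.75863193978844 r0 0.06107714407273028 z 0.17473472409448962 F [1.90203669 3.28177332 6.27836
[... 244 characters left out ...]
p": 1, "x": -0.0041, "y": -0.0012, "z": 0.0, "rx": 0, "ry": 0, "rz": 0}, {"grip": 1, "x": -0.004, "y": -0.0015, "z": 0.0001, "rx": 0, "ry": 0, "rz": 0}, {"grip": 1, "x": -0.0038, "y": -0.0018, "z": 0.0, "rx": 0, "ry": 0, "rz": 0}, {"grip": 1, "x": -0.0038, "y": -0.0021, "z": 0.0, "rx": 0, "ry": 0, "rz": 0}, {"grip": 1, "x": -0.0035, "y": -0.0023, "z": 0.0, "rx": 0, "ry": 0, "rz": 0}, {"grip": 1, "x": -0.0034, "y": -0.0026, "z": 0.0, "rx": 0, "ry": 0, "rz": 0}, {"grip": 1, "x": -0.0032, "y": -0.0027, "z": 0.0, "rx": 0, "ry": 0, "rz": 0}, {"grip": 1, "x": -0.0029, "y": -0.003, "z": 0.0001, "rx": 0, "ry": 0, "rz": 0}, {"grip": 1, "x": -0.0028, "y": -0.0032, "z": 0.0, "rx": 0, "ry": 0, "rz": 0}]
```

View pics/c5.png

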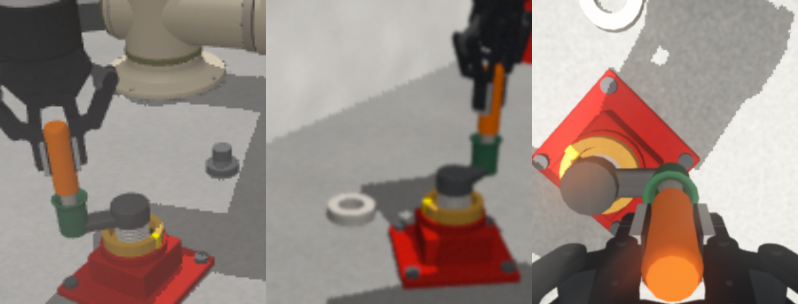

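Going well: the hub sinks on pitch and the handle is upright. Continue.

play_rows(commands=[{"grip": 1, "x": -0.0042, "y": -0.0003, "z": 0.0, "rx": 0, "ry": 0, "rz": 0}, {"grip": 1, "x": -0.0043, "y": -0.0007, "z": 0.0, "rx": 0, "ry": 0, "rz": 0}, {"grip": 1, "x": -0.0041, "y": -0.001, "z": 0.0, "rx": 0, "ry": 0, "rz": 0}, {"grip": 1, "x": -0.0041, "y": -0.0012, "z": 0.0, "rx": 0, "ry": 0, "rz": 0}, {"grip": 1, "x": -0.004, "y": -0.0015, "z": 0.0001, "rx": 0, "ry": 0, "rz": 0}, {"grip": 1, "x": -0.0038, "y": -0.0018, "z": 0.0, "rx": 0, "ry": 0, "rz": 0}, {"grip": 1, "x": -0.0038, "y": -0.0021, "z": 0.0, "rx": 0, "ry": 0, "rz": 0}, {"grip": 1, "x": -0.0035, "y": -0.0023, "z": 0.0, "rx": 0, "ry": 0, "rz": 0}, {"grip": 1, "x": -0.0034, "y": -0.0026, "z": 0.0, "rx": 0, "ry": 0, "rz": 0}, {"grip": 1, "x": -0.0032, "y": -0.0027, "z": 0.0, "rx": 0, "ry": 0, "rz": 0}, {"grip": 1, "x": -0.0029, "y": -0.003, "z": 0.0001, "rx": 0, "ry": 0, "rz": 0}, {"grip": 1, "x": -0.0028, "y": -0.0032, "z": 0.0, "rx": 0, "ry": 0, "rz": 0}])

```text
time_s: 24.52
position: [0.5298, -0.1793, 0.1736]
tool_rot: [[0.999, -0.0, 0.034], [-0.0, -1.0, -0.004], [0.034, 0.004, -0.999]]
ft_force: [5.2, -3.0, 4.1]
grip_width: 0.0225
```

```bash
python3 gen2.py -188 12 -.0014
```

```text
az0 -138.22011069200747 r0 0.06051554769430429 z 0.17363023574864714 F [ 5.23565649 -2.97842381  4.0703194 ]
[{"grip": 1, "x": -0.0028, "y": -0.0034, "z": 0.0001, "rx": 0, "ry": 0, "rz": 0}, {"grip": 1, "x": -0.0025, "y": -0.0036, "z": 0.0, "rx": 0, "ry": 0, "rz": 0}, {"grip": 1, "x": -0.0023, "y": -0.0037, "z": 0.0001, "rx": 0, "ry": 0, "rz": 0}, {"grip": 1, "x": -0.0019, "y": -0.0039, "z": 0.0, "rx": 0, "ry": 0, "rz": 0}, {"grip": 1, "x": -0.0017, "y": -0.0041, "z": 0.0001, "rx": 0, "ry": 0, "rz": 0}, {"grip": 1, "x": -0.0014, "y": -0.0041, "z": 0.0001, "rx": 0, "ry": 0, "rz": 0}, {"grip": 1, "x": -0.0011, "y": -0.0042, "z": 0.0001, "rx": 0, "ry": 0, "rz": 0}, {"grip": 1, "x": -0.0007, "y": -0.0043, "z": 0.0001, "rx": 0, "ry": 0, "rz": 0}, {"grip": 1, "x": -0.0005, "y": -0.0043, "z": 0.0001, "rx": 0, "ry": 0, "rz": 0}, {"grip": 1, "x": -0.0001, "y": -0.0044, "z": 0.0001, "rx": 0, "ry": 0, "rz": 0}, {"grip": 1, "x": 0.0002, "y": -0.0043, "z": 0.0001, "rx": 0, "ry": 0, "rz": 0}, {"grip": 1, "x": 0.0004, "y": -0.0044, "z": 0.0001, "rx": 0, "ry": 0, "rz": 0}]
```

play_rows(commands=[{"grip": 1, "x": -0.0028, "y": -0.0034, "z": 0.0001, "rx": 0, "ry": 0, "rz": 0}, {"grip": 1, "x": -0.0025, "y": -0.0036, "z": 0.0001, "rx": 0, "ry": 0, "rz": 0}, {"grip": 1, "x": -0.0023, "y": -0.0037, "z": 0.0001, "rx": 0, "ry": 0, "rz": 0}, {"grip": 1, "x": -0.0019, "y": -0.0039, "z": 0.0001, "rx": 0, "ry": 0, "rz": 0}, {"grip": 1, "x": -0.0017, "y": -0.0041, "z": 0.0001, "rx": 0, "ry": 0, "rz": 0}, {"grip": 1, "x": -0.0014, "y": -0.0041, "z": 0.0001, "rx": 0, "ry": 0, "rz": 0}, {"grip": 1, "x": -0.0011, "y": -0.0042, "z": 0.0001, "rx": 0, "ry": 0, "rz": 0}, {"grip": 1, "x": -0.0007, "y": -0.0043, "z": 0.0001, "rx": 0, "ry": 0, "rz": 0}, {"grip": 1, "x": -0.0005, "y": -0.0043, "z": 0.0002, "rx": 0, "ry": 0, "rz": 0}, {"grip": 1, "x": -0.0001, "y": -0.0044, "z": 0.0001, "rx": 0, "ry": 0, "rz": 0}, {"grip": 1, "x": 0.0002, "y": -0.0043, "z": 0.0002, "rx": 0, "ry": 0, "rz": 0}, {"grip": 1, "x": 0.0004, "y": -0.0044, "z": 0.0001, "rx": 0, "ry": 0, "rz": 0}])

```text
time_s: 26.02
position: [0.5153, -0.1314, 0.1721]
tool_rot: [[0.999, -0.0, 0.034], [-0.0, -1.0, -0.005], [0.034, 0.005, -0.999]]
ft_force: [2.6, -7.7, 7.7]
grip_width: 0.0226
```

```bash
python3 gen2.py -236 12 -.0014; python3 crank.py c6.png;  python3 ax.py
```

```text
az0 -187.26066250843465 r0 0.060112509963935155 z 0.1721349831867462 F [ 2.57061164 -7.71161201  7.71949499]
[{"grip": 1, "x": 0.0007, "y": -0.0042, "z": 0.0002, "rx": 0, "ry": 0, "rz": 0}, {"grip": 1, "x": 0.001, "y": -0.0041, "z": 0.0001, "rx": 0, "ry": 0, "rz": 0}, {"grip": 1, "x": 0.0012, "y": -0.0041, "z": 0.0002, "rx": 0, "ry": 0, "rz": 0}, {"grip": 1, "x": 0.0016, "y": -0.004, "z": 0.0001, "rx": 0, "ry": 0, "rz": 0}, {"grip": 1, "x": 0.0018, "y": -0.0038, "z": 0.0002, "rx": 0, "ry": 0, "rz": 0}, {"grip": 1, "x": 0.0021, "y": -0.0037, "z": 0.0002, "rx": 0, "ry": 0, "rz": 0}, {"grip": 1, "x": 0.0024, "y": -0.0035, "z": 0.0002, "rx": 0, "ry": 0, "rz": 0}, {"grip": 1, "x": 0.0026, "y": -0.0034, "z": 0.0002, "rx": 0, "ry": 0, "rz": 0}, {"grip": 1, "x": 0.0029, "y": -0.0032, "z": 0.0001, "rx": 0, "ry": 0, "rz": 0}, {"grip": 1, "x": 0.003, "y": -0.0029, "z": 0.0002, "rx": 0, "ry": 0, "rz": 0}, {"grip": 1, "x": 0.0033, "y": -0.0027, "z": 0.0003, "rx": 0, "ry": 0, "rz": 0}, {"grip": 1, "x": 0.0034, "y": -0.0025, "z": 0.0002, "rx": 0, "ry": 0, "rz": 0}]
t 26.025 tcp [ 0.5153 -0.1314  0.
[... 267 characters left out ...]
03120318
side cup rim z 0.12351509863276133 mid [ 0.5114 -0.1298] az 171.98535626084166 54 extent [0.0325 0.0328]
side hub top z [0.1036 0.1042] 142
side orange z 0.1292222176288501 0.2148492416919247
wrist cup rim z 0.12698180548766932 mid [ 0.5224 -0.1324] az 173.08800551790077 634 extent [0.0213 0.0356]
wrist hub top z [0.1058 0.1063] 55
wrist orange z 0.1343759749233862 0.21070332988598478
26.175 [ 0.5152 -0.1304  0.1721] [ 2.7834 -2.0636  8.2547]
scene 241 xy@.15 [ 0.5122 -0.131 ] tilt [-0.0091 -0.0014] topz 0.208485540978313
side 152 xy@.15 [ 0.5141 -0.1304] tilt [0.0025 0.0332] topz 0.21583954439864017
wrist 3004 xy@.15 [ 0.5145 -0.1305] tilt [-0.0068  0.0037] topz 0.21068371433288866
```

play_rows(commands=[{"grip": 1, "x": 0.0007, "y": -0.0042, "z": 0.0002, "rx": 0, "ry": 0, "rz": 0}, {"grip": 1, "x": 0.001, "y": -0.0041, "z": 0.0001, "rx": 0, "ry": 0, "rz": 0}, {"grip": 1, "x": 0.0012, "y": -0.0041, "z": 0.0002, "rx": 0, "ry": 0, "rz": 0}, {"grip": 1, "x": 0.0016, "y": -0.004, "z": 0.0001, "rx": 0, "ry": 0, "rz": 0}, {"grip": 1, "x": 0.0018, "y": -0.0038, "z": 0.0002, "rx": 0, "ry": 0, "rz": 0}, {"grip": 1, "x": 0.0021, "y": -0.0037, "z": 0.0002, "rx": 0, "ry": 0, "rz": 0}, {"grip": 1, "x": 0.0024, "y": -0.0035, "z": 0.0002, "rx": 0, "ry": 0, "rz": 0}, {"grip": 1, "x": 0.0026, "y": -0.0034, "z": 0.0002, "rx": 0, "ry": 0, "rz": 0}, {"grip": 1, "x": 0.0029, "y": -0.0032, "z": 0.0001, "rx": 0, "ry": 0, "rz": 0}, {"grip": 1, "x": 0.003, "y": -0.0029, "z": 0.0002, "rx": 0, "ry": 0, "rz": 0}, {"grip": 1, "x": 0.0033, "y": -0.0027, "z": 0.0003, "rx": 0, "ry": 0, "rz": 0}, {"grip": 1, "x": 0.0034, "y": -0.0025, "z": 0.0002, "rx": 0, "ry": 0, "rz": 0}])

```text
time_s: 27.82
position: [0.5401, -0.0892, 0.1705]
tool_rot: [[1.0, -0.0, 0.03], [-0.0, -1.0, -0.005], [0.03, 0.005, -1.0]]
ft_force: [-4.3, -6.3, 12.3]
grip_width: 0.0229
```

```bash
python3 gen2.py -284 12 -.0014
```

```text
az0 -235.08962860227246 r0 0.06078812883349653 z 0.1705282001967383 F [-4.32204334 -6.28724203 12.2574999 ]
[{"grip": 1, "x": 0.0037, "y": -0.0023, "z": 0.0003, "rx": 0, "ry": 0, "rz": 0}, {"grip": 1, "x": 0.0038, "y": -0.0021, "z": 0.0002, "rx": 0, "ry": 0, "rz": 0}, {"grip": 1, "x": 0.0039, "y": -0.0017, "z": 0.0002, "rx": 0, "ry": 0, "rz": 0}, {"grip": 1, "x": 0.0041, "y": -0.0015, "z": 0.0002, "rx": 0, "ry": 0, "rz": 0}, {"grip": 1, "x": 0.0041, "y": -0.0011, "z": 0.0003, "rx": 0, "ry": 0, "rz": 0}, {"grip": 1, "x": 0.0042, "y": -0.0009, "z": 0.0002, "rx": 0, "ry": 0, "rz": 0}, {"grip": 1, "x": 0.0043, "y": -0.0006, "z": 0.0002, "rx": 0, "ry": 0, "rz": 0}, {"grip": 1, "x": 0.0043, "y": -0.0002, "z": 0.0003, "rx": 0, "ry": 0, "rz": 0}, {"grip": 1, "x": 0.0042, "y": 0.0, "z": 0.0002, "rx": 0, "ry": 0, "rz": 0}, {"grip": 1, "x": 0.0043, "y": 0.0004, "z": 0.0002, "rx": 0, "ry": 0, "rz": 0}, {"grip": 1, "x": 0.0042, "y": 0.0006, "z": 0.0003, "rx": 0, "ry": 0, "rz": 0}, {"grip": 1, "x": 0.0042, "y": 0.001, "z": 0.0002, "rx": 0, "ry": 0, "rz": 0}]
```

play_rows(commands=[{"grip": 1, "x": 0.0037, "y": -0.0023, "z": 0.0001, "rx": 0, "ry": 0, "rz": 0}, {"grip": 1, "x": 0.0038, "y": -0.0021, "z": 0.0001, "rx": 0, "ry": 0, "rz": 0}, {"grip": 1, "x": 0.0039, "y": -0.0017, "z": 0.0001, "rx": 0, "ry": 0, "rz": 0}, {"grip": 1, "x": 0.0041, "y": -0.0015, "z": 0.0002, "rx": 0, "ry": 0, "rz": 0}, {"grip": 1, "x": 0.0041, "y": -0.0011, "z": 0.0002, "rx": 0, "ry": 0, "rz": 0}, {"grip": 1, "x": 0.0042, "y": -0.0009, "z": 0.0002, "rx": 0, "ry": 0, "rz": 0}, {"grip": 1, "x": 0.0043, "y": -0.0006, "z": 0.0002, "rx": 0, "ry": 0, "rz": 0}, {"grip": 1, "x": 0.0043, "y": -0.0002, "z": 0.0002, "rx": 0, "ry": 0, "rz": 0}, {"grip": 1, "x": 0.0042, "y": 0.0, "z": 0.0002, "rx": 0, "ry": 0, "rz": 0}, {"grip": 1, "x": 0.0043, "y": 0.0004, "z": 0.0002, "rx": 0, "ry": 0, "rz": 0}, {"grip": 1, "x": 0.0042, "y": 0.0006, "z": 0.0003, "rx": 0, "ry": 0, "rz": 0}, {"grip": 1, "x": 0.0042, "y": 0.001, "z": 0.0002, "rx": 0, "ry": 0, "rz": 0}])

```text
time_s: 29.32
position: [0.5881, -0.0793, 0.1692]
tool_rot: [[1.0, -0.0, 0.026], [-0.0, -1.0, -0.001], [0.026, 0.001, -1.0]]
ft_force: [-7.7, 0.0, 11.6]
grip_width: 0.0228
```

```bash
python3 crank.py c7.png;  python3 ax.py;python3 gen2.py -309 7 -.0007
```

```text
t 29.325 tcp [ 0.5881 -0.0793  0.1692] F [-7.7195  0.0412 11.5726] tcp az 77.54207326517687 r 0.06112538349605555
scene cup rim z 0.1228801810205891 mid [ 0.5846 -0.0806] az 78.68539856052665 42 extent [0.0303 0.0355]
scene hub top z [0.102  0.1026] 113
scene orange z 0.1300284264728373 0.20575451261116334
side cup rim z 0.12084196567317836 mid [ 0.5816 -0.0776] az 82.00102653385787 54 extent [0.0325 0.0338]
side hub top z [0.1008 0.1015] 106
side orange z 0.12806282342472897 0.2147036714934103
wrist cup rim z 0.12416079830566376 mid [ 0.5945 -0.0798] az 69.83976387869093 588 extent [0.0186 0.0351]
wrist hub top z [0.1032 0.1037] 100
wrist orange z 0.11768646556059009 0.21930504350587376
29.475 [ 0.5889 -0.0795  0.1692] [-3.6518 -1.3721  8.8126]
scene 250 xy@.15 [ 0.5854 -0.0795] tilt [ 0.011  -0.0123] topz 0.20583814178667176
side 172 xy@.15 [ 0.5877 -0.0793] tilt [0.0132 0.0348] topz 0.2133321822233516
wrist 3039 xy@.15 [ 0.5877 -0.0795] tilt [0.0093 0.0009] topz 0.22012532642756083
az0 -283.2689213601189 r0 0.0611558517706686 z 0.16923399385643578 F [-2.82324934 -1.49515941  8.21863636]
[{"grip": 1, "x": 0.0038, "y": 0.0012, "z": 0.0002, "rx": 0, "ry": 0, "rz": 0}, {"grip": 1, "x": 0.0036, "y": 0.0014, "z": 0.0002, "rx": 0, "ry": 0, "rz": 0}, {"grip": 1, "x": 0.0036, "y": 0.0016, "z": 0.0002, "rx": 0, "ry": 0, "rz": 0}, {"grip": 1, "x": 0.0034, "y": 0.0019, "z": 0.0002, "rx": 0, "ry": 0, "rz": 0}, {"grip": 1, "x": 0.0032, "y": 0.002, "z": 0.0002, "rx": 0, "ry": 0, "rz": 0}, {"grip": 1, "x": 0.0032, "y": 0.0023, "z": 0.0002, "rx": 0, "ry": 0, "rz": 0}, {"grip": 1, "x": 0.0029, "y": 0.0025, "z": 0.0001, "rx": 0, "ry": 0, "rz": 0}]
```

View pics/c7.png

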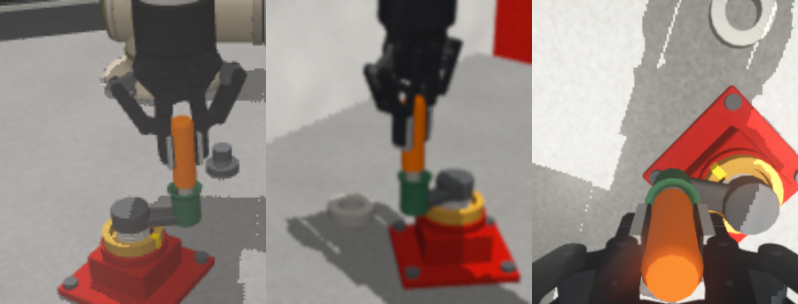

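play_rows(commands=[{"grip": 1, "x": 0.0038, "y": 0.0012, "z": 0.0002, "rx": 0, "ry": 0, "rz": 0}, {"grip": 1, "x": 0.0036, "y": 0.0014, "z": 0.0002, "rx": 0, "ry": 0, "rz": 0}, {"grip": 1, "x": 0.0036, "y": 0.0016, "z": 0.0002, "rx": 0, "ry": 0, "rz": 0}, {"grip": 1, "x": 0.0034, "y": 0.0019, "z": 0.0002, "rx": 0, "ry": 0, "rz": 0}, {"grip": 1, "x": 0.0032, "y": 0.002, "z": 0.0002, "rx": 0, "ry": 0, "rz": 0}, {"grip": 1, "x": 0.0032, "y": 0.0023, "z": 0.0002, "rx": 0, "ry": 0, "rz": 0}, {"grip": 1, "x": 0.0029, "y": 0.0025, "z": 0.0001, "rx": 0, "ry": 0, "rz": 0}, {"grip": 1, "x": 0.0015, "y": 0.0014, "z": 0.0001, "rx": 0, "ry": 0, "rz": 0}, {"grip": 1, "x": 0, "y": 0, "z": 0, "rx": 0, "ry": 0, "rz": 0}])

```text
time_s: 30.75
position: [0.6139, -0.0929, 0.1686]
tool_rot: [[1.0, 0.0, 0.028], [0.0, -1.0, 0.001], [0.028, -0.001, -1.0]]
ft_force: [-3.2, 1.7, 10.9]
grip_width: 0.0223
```

```bash
python3 crank.py c8.png;  python3 ax.py
```

```text
t 30.75 tcp [ 0.6139 -0.0929  0.1686] F [-3.1951  1.7017 10.9007] tcp az 49.77853658856018 r 0.06034536492814169
scene cup rim z 0.12207039491184192 mid [ 0.6132 -0.0923] az 49.02393693350164 45 extent [0.0279 0.0343]
scene hub top z [0.1014 0.102 ] 100
scene orange z 0.12881478358284226 0.20526471266166713
side cup rim z 0.11984775473706459 mid [ 0.6073 -0.0893] az 55.123504233504704 56 extent [0.0344 0.037 ]
side hub top z [0.1001 0.1008] 115
side orange z 0.12760430285758328 0.21089848127978428
wrist cup rim z 0.12337391016476325 mid [ 0.6196 -0.0911] az 45.51022762682358 595 extent [0.0199 0.0356]
wrist hub top z [0.1025 0.1029] 28
wrist orange z 0.12012432709393106 0.22112279002447435
30.9 [ 0.6139 -0.0929  0.1686] [-3.5487  1.8267  9.4491]
scene 281 xy@.15 [ 0.6104 -0.093 ] tilt [ 0.0127 -0.0055] topz 0.20505758757847586
side 164 xy@.15 [ 0.6124 -0.0927] tilt [0.0144 0.0306] topz 0.21036312316445882
wrist 3008 xy@.15 [ 0.6126 -0.0928] tilt [ 0.0119 -0.0028] topz 0.22605223013850484
```

View pics/c8.png

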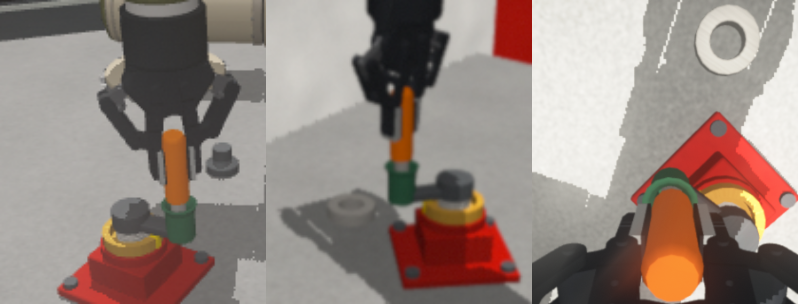

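play_rows(commands=[{"grip": 1, "x": 0.0016, "y": 0.0012, "z": 0.0001, "rx": 0, "ry": 0, "rz": 0}, {"grip": 1, "x": 0.001, "y": 0.0008, "z": 0.0, "rx": 0, "ry": 0, "rz": 0}, {"grip": 1, "x": 0, "y": 0, "z": 0, "rx": 0, "ry": 0, "rz": 0}, {"grip": 1, "x": -0.0006, "y": -0.0005, "z": -0.0005, "rx": 0, "ry": 0, "rz": 0}, {"grip": 1, "x": 0, "y": 0, "z": 0, "rx": 0, "ry": 0, "rz": 0}, {"grip": 1, "x": 0, "y": 0, "z": 0, "rx": 0, "ry": 0, "rz": 0}, {"grip": 1, "x": 0, "y": 0, "z": 0, "rx": 0, "ry": 0, "rz": 0}])

```text
time_s: 31.92
position: [0.6159, -0.0946, 0.1686]
tool_rot: [[1.0, 0.0, 0.028], [0.0, -1.0, 0.0], [0.028, -0.0, -1.0]]
ft_force: [-4.2, 0.6, 7.1]
grip_width: 0.0227
```

```bash
python3 crank.py c9.png;  python3 ax.py
```

```text
t 31.925 tcp [ 0.6159 -0.0946  0.1686] F [-4.2188  0.6321  7.1191] tcp az 47.25126373471706 r 0.06040399682166961
scene cup rim z 0.12202508005549337 mid [ 0.6153 -0.0938] az 46.58355614108063 46 extent [0.0307 0.035 ]
scene hub top z [0.1014 0.102 ] 110
scene orange z 0.12906450019992455 0.20582946162295973
side cup rim z 0.1200678653721292 mid [ 0.6102 -0.0908] az 52.04371311373047 52 extent [0.0327 0.0342]
side hub top z [0.1001 0.1007] 108
side orange z 0.12560723852672345 0.20960355029357441
wrist cup rim z 0.12344878610884985 mid [ 0.6217 -0.0931] az 42.93913220506252 584 extent [0.0202 0.0351]
wrist hub top z [0.1024 0.1026] 25
wrist orange z 0.11592152195398991 0.22704715040885415
32.075 [ 0.6159 -0.0946  0.1686] [-3.0233  0.0654  5.9043]
scene 279 xy@.15 [ 0.6122 -0.0948] tilt [ 0.0185 -0.0034] topz 0.20527999442362865
side 157 xy@.15 [ 0.6143 -0.0947] tilt [0.0171 0.0293] topz 0.20975347618793316
wrist 2923 xy@.15 [ 0.6147 -0.0946] tilt [ 0.0108 -0.002 ] topz 0.2209624281379914
```

View pics/c9.png

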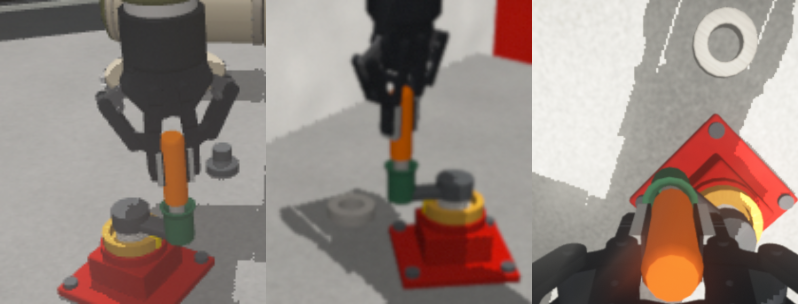

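```bash
python3 -c "
from rig import order,env
print(env.observe()['qvel']);print(order.close_job())"
```

```text
[-0.0540996   0.0232113   0.0481532   0.10836445 -0.0474885   0.11261547]
the job is handed in; nothing more can be done
None
```

I wound the screw back until it dropped and then one full turn forward. I handed the job in at about 32 s, still holding the handle. The handle is not on the cup's floor: its pin stops about 6 mm above it.

**The fit in the cup:** the wrist camera shows the end of the crank arm inside the bore. It reaches about 2 mm short of the cup's centre and stands about 6 mm above the floor. The gap left beside it is about 12 mm, too narrow for the 16 mm pin. I pushed with up to about 26 N in several positions and the pin stayed at the same level, so I took that as the seat. By the wording, it may not count as "fully home".

**The winding:**
- **Start:** the screw was at about 0.79 rad.
- **Drop:** winding backward, it dropped about 10 mm with the crank roughly 5–8° past the yellow stripe. I stopped there and followed it down with the handle.
- **Forward turn:** measured from that stop, the crank went about 364° and the hub sank another 10 mm. Counted from the stripe, that is about 356°, roughly 6.2 rad.
- **Final sink:** the hub top is about 102 mm above the bench, which makes the sink about 20 mm.

**Last checks:**
- **Handle:** it is within about 1° of upright by two of the three cameras. The side camera's fit said up to 2°, but it was off in the same way earlier.
- **Grip and push:** the handle is gripped at 115 N, pressing down with about 6 N. My hard pushes tilted it about 1.6° in the grip, so the tool stays tilted by the same amount to keep it upright.
- **Screw:** the arm was practically still at hand-in, with only a light side push of about 3 N on the cup.
- **Bystanders:** no move came near the can, the bearing or the pad.

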